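# Set up the pool table for pin pool

### The job

Set up the pool table for a round of pin pool: stand the tall wooden pin on the round black spot, put the wooden ball ring flat on the black cross, and stand the low wooden mushroom peg between them, halfway along the straight line from the spot to the cross. Then set the white ball on top of the ring and the chalk, blue face up as it is now, on the middle of the mushroom peg's flat top. Leave the tin, the card box and the dice cup where they are.

Things in the scene. Friction and masses are not known exactly. Their poses are not given: they have to be found in the camera images.
- pin: tall turned pin (skittle) of light wood, 88 mm high, loose, standing; a plain upright cylinder 40 mm across from the foot up to 55 mm, then a thin neck and a knob head 28 mm across. About 70 g. Origin: centre of its underside, z up.
- mushroom: low mushroom-shaped peg of light wood, 45 mm high, loose, standing; foot 36 mm across, thin stem 22 mm across, round cap 50 mm across from 30 to 45 mm height with a flat top. About 50 g. Origin: centre of its underside, z up.
- seat: the ball ring: short open wooden ring (tube), 50 mm outside, 38 mm inside diameter, 25 mm high, loose, lying flat with its hole upright. About 50 g. Origin: centre of its underside, z up. The ball sits on its upper rim, the ball's centre then 46 mm above the ring's underside.
- ball: white pool ball, 57 mm in diameter, about 170 g, loose, resting at the start in a thin fixed rubber ring (42 mm across, 5 mm high) so that its centre is 29 mm above the cloth. Origin: its centre; it can roll, so its axes mean nothing.
- chalk: cube of cue chalk, 23 mm by 23 mm and 21 mm high, blue top, paper-wrapped sides, loose. About 20 g. Origin: centre of its underside, z up, x and y square to its side faces.
- spot: round black spot 54 mm across, stuck flat on the cloth (fixed, 1 mm thick, nothing to bump into). Origin: its centre. Either the spot or the cross is the left-hand one.
- cross: black plus-shaped mark, each arm strip 90 mm long and 14 mm wide, stuck flat on the cloth (fixed, 1 mm thick, nothing to bump into). Origin: its centre, always 260 mm from the spot's centre.
- tin: round closed steel tin, 62 mm across, 30 mm high, a bystander to leave alone. Origin: centre of its underside.
- card_box: brown rectangular playing-card box lying flat, 90 mm (its x) by 62 mm (its y), 20 mm high, a bystander to leave alone. Origin: centre of its underside.
- dice_cup: dark brown dice cup standing upside down, 68 mm across at the cloth, 54 mm at the top, 75 mm high, a bystander to leave alone. Origin: centre of its underside.
Things that resemble listed ones, but are neither listed nor needed, are in the scene too. Leave any purple, turquoise or yellow look-alike of the seat alone.

How it is judged (in metres and radians):
At the end, for the whole second after the job is handed in: Upright (0.12 rad), released, at rest: pin within 12 mm of the spot, ring flat within 12 mm of the cross, mushroom peg within 15 mm of halfway between the marks, ball on the ring (8 mm off its axis at most, centre 40-53 mm up), chalk on the peg (10 mm, underside 40-51 mm up) (horizontal distance between pin and spot below 0.012 m and horizontal distance between seat and cross below 0.012 m and horizontal distance between mushroom and spot below 0.145 m and horizontal distance between mushroom and cross below 0.145 m and x of mushroom in the frame of spot between -0.015 and 0.015 m and horizontal distance between ball and seat below 0.008 m and height (world z) of ball between 0.04 and 0.053 m and horizontal distance between chalk and mushroom below 0.01 m and height (world z) of chalk between 0.04 and 0.051 m and height (world z) of pin between -0.004 and 0.005 m and height (world z) of mushroom between -0.004 and 0.005 m and height (world z) of seat between -0.004 and 0.005 m and angle between each of pin, mushroom, seat, chalk's own z axis and vertical below 0.12 rad and linear speed of each of pin, mushroom, seat, chalk, ball below 0.02 m/s); the robot touches nothing.
It fails at once if the tin is pushed more than 25 mm from where it stood, or tipped over (distance of tin from where it was at the start of the episode above 0.025 m or angle between tin's own z axis and vertical above 0.5 rad).
It fails at once if the card box is pushed more than 25 mm from where it stood, or tipped over (distance of card_box from where it was at the start of the episode above 0.025 m or angle between card_box's own z axis and vertical above 0.5 rad).
It fails at once if the dice cup is pushed more than 25 mm from where it stood, or tipped over (distance of dice_cup from where it was at the start of the episode above 0.025 m or angle between dice_cup's own z axis and vertical above 0.5 rad).
It also fails if it takes over 134 s, if anything falls off the work surface, if the arm or the gripper's body presses on something with over 40 N, if the wrist force passes 120 N, or if a joint passes its speed limit or range.

### The arm

A 6-joint arm with a two-finger parallel gripper is mounted at the origin on the work surface. World frame = base frame: x ahead of the robot, y to its left, z up, the work surface at z = 0. Lengths are in m, angles in degrees, forces in N, time in s.
With the tool pointing down it reaches from about 0.375 to 0.825 m from the base axis. Payload 5.5 kg.
Tool frame: the origin (TCP) lies between the finger pads; the fingertips stand 17 mm ahead of it and the grasp point (between the pads) lies 2 mm behind it; z points along the fingers, y is the direction in which the jaws open and shut (so a half turn about z gives the same grasp; the last joint's range is limited). The gripper opens to 85 mm and grips with 20 to 120 N. Pads are 22 mm wide; open, the fingers measure 114 mm over their backs; the gripper's body (76 mm by 85 mm) begins 54 mm behind the grasp point. The pads swing forward as they close: fully open they stand 13 mm farther back than shut.
Start: joints at [69.844, 17.962, -2.699, 69.339, 0, 90], TCP at [0.207, 0.563, 0.248] pointing down, gripper open.
Joint ranges: [-152.73, 152.73], [-39.44, 99.34], [-58.76, 71.6], [-118.89, 123.64], [-81.53, 83.1], [-180, 180]. Speed limits (degrees/s): [136.94, 136.94, 172.46, 180, 180, 180].

### API

Orientations are given as [roll, pitch, yaw] about the fixed x, y, z axes, in that order (R = Rz(yaw) Ry(pitch) Rx(roll)).
In Python, from rig import bot gives the robot as it stands.
- The arm moves only by the shell command python3 -m inch 'ROWS' [FORCE]. ROWS is JSON, a list of rows, each an object of numbers: "hand": the gripper's target within -1 to 1 (fully open at 1, half-way at 0, shut at -1); "dx", "dy", "dz": the shift along the tool's x, y, z scaled (see below); "wx", "wy", "wz": the turn, a rotation vector about the tool's x, y, z scaled (see below). A call has 1 to 8 rows; each row shifts and turns the commanded pose from where the row before left it, along the tool's axes as they then stand; what a row does not reach is not made up. The controller multiplies each number of a shift by 0.08 m and each number of a turn by 90 degrees. A row lasts 1/10 s, in which the tool goes at most 50 mm and 8.59 degrees, less where a joint would pass 70% of its speed; a pose out of reach is approached as far as the arm can. A call with a number of a shift or a turn outside -1 to 1 is refused whole. A call with a gripper value outside its range is refused whole. The fingers move at their own pace and stop on an object; FORCE is the grip in N (left out, the last holds). Time passes only in rows, so rows that do not move let the fingers close. It gives the time, the measured TCP pose, the force and the opening at its end, in the units of the state.
- bot.get_obs(): the state, without advancing time (a new reading comes with each control period).
- bot.camera(name): name is "scene" or "top"; returns a dict with "frame" (420x560x3 uint8, red, green, blue), "fx", "fy", "cx", "cy" (pixels), "xyz" and "attitude" of the camera in the world. Camera axes: x right, y down, z forward; pixel columns grow to the right and rows downward; lengths in m; the calibration is good to about 2 mm. A picture is of the moment at which its call begins. There is no depth.
- bot.hand_in(): hands the job in, once; it reports no verdict.
The state is a dict: "clock": time; "joints": joint angles; "qvel": joint speeds; "effort": joint torques, N m; "tcp_pos": TCP position; "eef_rot": TCP orientation; "wrist_force": force on the tool from outside, world axes, zero at the start; "moment": the same for the moment, N m; "opening": finger opening in m.
Only numpy, scipy, OpenCV 4.12 (cv2) and the standard library are available. Lean on these libraries where they do the work, as an engineer would, in place of code of your own. Each camera call takes 0.05 s, during which the arm holds its last target. There are 200 camera calls.

## Working session

There is one attempt and no reset: what is moved stays moved. The work goes in short steps, Python scripts to look and compute and a shell command to move; the robot and the scene stay as the last step left them, time stands still between calls to the robot, and variables do not carry over. Pictures are saved under pics/ and viewed, about 12 in all and at most 16, crops included, and the job is handed in when it is done.

```bash
mkdir -p pics; ls; python3 - <<'E'
from rig import bot
import cv2
print(bot.get_obs())
for n in("top","scene"):
    c=bot.camera(n); cv2.imwrite(f"pics/{n}0.png",c["frame"][:,:,::-1])
    print(n,{k:v for k,v in c.items() if k!="frame"})
E
```

```text
pics
{'clock': 0.0, 'joints': array([ 6.98444126e+01,  1.80043764e+01, -2.75410147e+00,  6.93395644e+01,
        7.27924020e-04,  8.99999049e+01]), 'qvel': array([-0.02620129, -0.08892989,  0.0219201 , -0.01177716,  0.11618536,
       -0.01225273]), 'effort': array([-1.16237352e-03, -5.39590609e+01,  3.39749086e+01,  1.88791193e-02,
        4.87407942e-05,  1.69076699e-06]), 'tcp_pos': array([0.20655026, 0.56274441, 0.24743357]), 'eef_rot': array([-1.79901958e+02, -7.28085698e-04,  1.59844507e+02]), 'wrist_force': array([ 0.15260052,  0.74583364, -0.54800575]), 'moment': array([-0.01343894,  0.07142738,  0.01846946]), 'opening': 0.08508143101135458}
top {'fx': 391.4803821751386, 'fy': 391.4803821751386, 'cx': 279.1575997949325, 'cy': 208.50695956011327, 'xyz': array([0.37856863, 0.04078187, 1.20092148]), 'attitude': array([-172.06065646,   -1.21183193,  -89.83018427])}
scene {'fx': 415.33081716447674, 'fy': 415.33081716447674, 'cx': 284.28627539576553, 'cy': 203.87293579944048, 'xyz': array([ 0.98068615, -0.13919163,  0.85742211]), 'attitude': array([-149.4705253 ,    0.62344805,   66.81656485])}
```

View pics/top0.png

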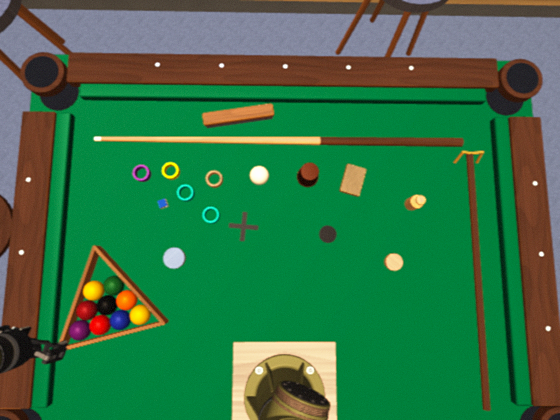

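View pics/scene0.png

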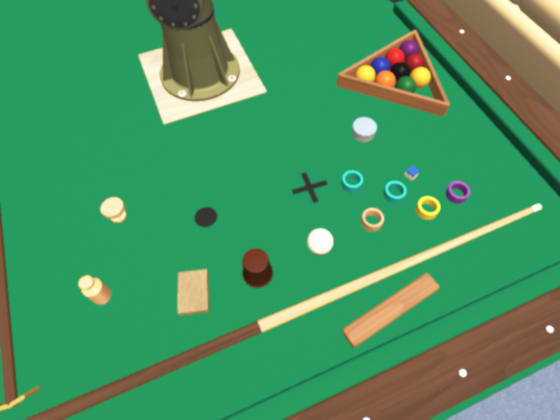

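The top view shows these candidates:
- **Pin and peg:** pin at (415,202) and mushroom at (394,262).
- **Rings:** wooden ring at (214,179). The purple (141,172), yellow (170,170) and turquoise (185,192) and (210,215) rings are look-alikes.
- **Ball and chalk:** ball at (259,175) and chalk at (163,204).
- **Marks:** spot at (328,234) and cross at (243,227).
- **Bystanders:** tin at (174,258), card box at (353,180) and cup at (309,174).

The ring at (214,179) is the only wood-coloured one, so I take it as the seat. Next I'll measure and confirm it in a crop.

```bash
cat > h.py <<'E'
from rig import bot
import cv2, numpy as np
from scipy.spatial.transform import Rotation as R
def cam(n,save=None):
    c=bot.camera(n)
    if save: cv2.imwrite(save,c["frame"][:,:,::-1])
    return c
def ray(c,p):
    d=R.from_euler("xyz",c["attitude"],degrees=True).apply([(p[0]-c["cx"])/c["fx"],(p[1]-c["cy"])/c["fy"],1]); return c["xyz"],d
def plane(c,p,z):
    o,d=ray(c,p); return (o+d*(z-o[2])/d[2])
def tri(c1,p1,c2,p2):
    A=[];b=[]
    for c,p in((c1,p1),(c2,p2)):
        o,d=ray(c,p); d=d/np.linalg.norm(d); P=np.eye(3)-np.outer(d,d); A.append(P); b.append(P@o)
    return np.linalg.lstsq(np.vstack(A),np.hstack(b),rcond=None)[0]
def proj(c,X):
    v=R.from_euler("xyz",c["attitude"],degrees=True).inv().apply(np.array(X)-c["xyz"]); return np.array([c["cx"]+c["fx"]*v[0]/v[2],c["cy"]+c["fy"]*v[1]/v[2]])
def blob(c,p,lo,hi,r=22,k=1):
    """largest hsv-mask contour near p -> centroid, area, bbox, contour"""
    x0,y0=max(int(p[0])-r,0),max(int(p[1])-r,0)
    im=c["frame"][y0:y0+2*r,x0:x0+2*r]
    m=cv2.inRange(cv2.cvtColor(im,cv2.COLOR_RGB2HSV),lo,hi)
    cs,_=cv2.findContours(m,cv2.RETR_EXTERNAL,cv2.CHAIN_APPROX_NONE)
    if not cs: return None
    q=max(cs,key=cv2.contourArea); M=cv2.moments(cv2.drawContours(np.zeros_like(m),[q],-1,1,-1),True)
    return np.array([M["m10"]/M["m00"]+x0,M["m01"]/M["m00"]+y0]),M["m00"],np.array(cv2.boundingRect(q))+[x0,y0,0,0],q.reshape(-1,2)+[x0,y0]
E
python3 - <<'E'
from h import *
t=cam("top");s=cam("scene")
for c,n,b in((t,"t",(125,150,435,280)),(s,"s",(70,110,480,320))):
    f=c["frame"][b[1]:b[3],b[0]:b[2],::-1]; k=800/f.shape[1]
    cv2.imwrite(f"pics/crop_{n}.png",cv2.resize(f,None,fx=k,fy=k,interpolation=cv2.INTER_CUBIC))
W=((5,40,90),(25,255,255)); K=((0,0,0),(180,255,70)); 
for n,pt,ps,(lo,hi),z in(("pin",(415,202),(95,290),W,.05),("mush",(394,262),(113,209),W,.045),("ring",(214,179),(372,219),W,.025),
  ("ball",(259,175),(320,241),((0,0,140),(40,110,255)),.029),("chalk",(163,204),(412,173),((100,80,60),(130,255,255)),.021),
  ("spot",(328,234),(206,216),K,.001),("cross",(243,227),(310,187),K,.001),("tin",(174,258),(364,128),((95,0,90),(150,90,255)),.03),("box",(353,180),(193,292),W,.02),("cup",(309,174),(257,260),K,.075)):
    a=blob(t,pt,lo,hi);b=blob(s,ps,lo,hi)
    print(n,a[0].round(1),a[1],a[2],b[0].round(1),b[1],b[2],"T",plane(t,a[0],z)[:2].round(4),"S",plane(s,b[0],z)[:2].round(4),"tri",tri(t,a[0],s,b[0]).round(4))
E
```

```text
pin [414.7 201.9] 235.0 [405 195  21  15] [ 95.4 289.9] 544.0 [ 79 276  32  28] T [ 0.5615 -0.3895] S [ 0.5724 -0.3894] tri [ 0.5641 -0.395   0.0338]
mush [393.2 261.5] 244.0 [384 253  19  18] [113.6 209.4] 458.0 [101 198  25  24] T [ 0.3842 -0.3196] S [ 0.3957 -0.3189] tri [ 0.3844 -0.3233  0.0299]
ring [213.7 178.5] 219.0 [206 171  17  16] [372.  219.2] 394.0 [361 208  23  23] T [0.634  0.2166] S [0.6427 0.2123] tri [0.637  0.2185 0.0109]
ball [258.8 174.7] 284.0 [250 166  19  19] [319.8 241.2] 529.0 [307 229  26  26] T [0.6461 0.079 ] S [0.6466 0.0789] tri [0.6463 0.0791 0.0282]
chalk [161.9 202.8] 58.0 [158 199   9   9] [412.5 170.5] 77.0 [407 166  12  10] T [0.5585 0.3719] S [0.5619 0.3711] tri [0.5594 0.3736 0.0162]
spot [327.4 233.7] 205.0 [320 226  16  16] [205.4 216.6] 287.0 [196 208  20  18] T [ 0.4687 -0.1327] S [ 0.4704 -0.1332] tri [ 0.4688 -0.1331 -0.0016]Traceback (most recent call last):
  File "<stdin>", line 11, in <module>
TypeError: 'NoneType' object is not subscriptable
```

View pics/crop_t.png

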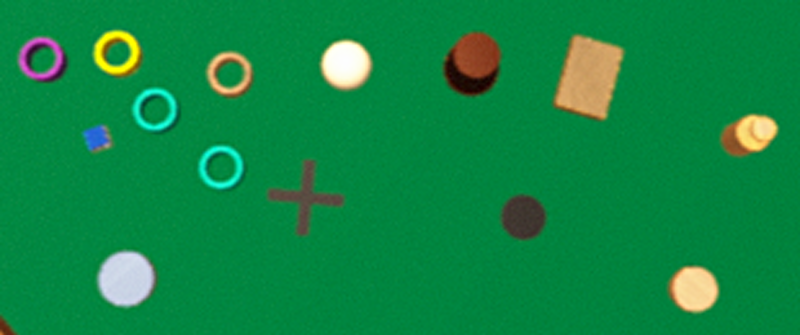

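View pics/crop_s.png

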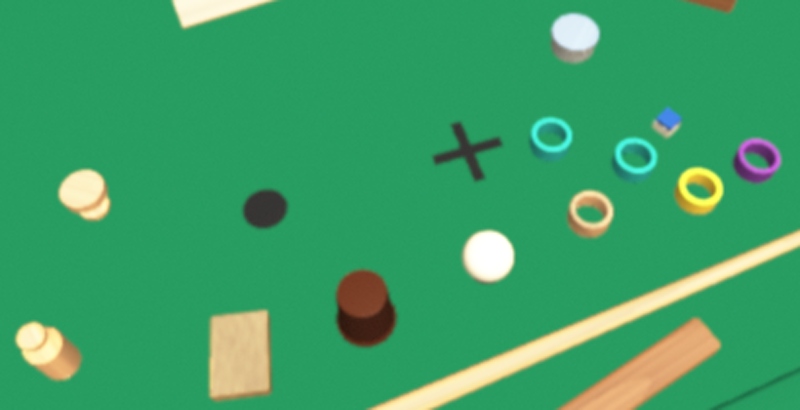

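The enlarged crop confirms the wooden ring at top pixel (214,179). It is the only wood-coloured ring among the five, so it is the seat. Next I refine positions using silhouettes at the right heights.

```bash
python3 - <<'E'
from h import *
t=cam("top");s=cam("scene")
K=((0,0,0),(30,120,110))
for c,n,p in((t,"T",(243,227)),(s,"S",(310,187))):
    h=cv2.cvtColor(c["frame"],cv2.COLOR_RGB2HSV); x,y=p; print(n,"cross hsv",h[y,x])
    g=cv2.inRange(h,(60,90,40),(90,255,255)); 
    # everything not cloth
    for nm,X,z in(("cross",p,.001),("spot",(328,234) if n=="T" else (206,216),.001),("ring",(214,179) if n=="T" else (372,219),.0125),("ball",(259,175) if n=="T" else (320,241),.029),
      ("chalk",(163,204) if n=="T" else (412,173),.0105),("mush",(394,262) if n=="T" else (113,209),.0375),("pin",(415,202) if n=="T" else (95,290),.04),
      ("turqA",(185,192) if n=="T" else (395,190),.0125),("turqB",(210,215) if n=="T" else (352,180),.0125),("cup",(309,174) if n=="T" else (257,266),.0375),("box",(353,180) if n=="T" else (193,292),.01),("tin",(174,258) if n=="T" else (364,129),.015)):
        r=18; x0,y0=X[0]-r,X[1]-r; m=255-g[y0:y0+2*r,x0:x0+2*r]
        cs,_=cv2.findContours(m,cv2.RETR_EXTERNAL,cv2.CHAIN_APPROX_NONE); q=max(cs,key=cv2.contourArea)
        a=cv2.moments(cv2.drawContours(np.zeros_like(m),[q],-1,1,-1),True); ctr=np.array([a["m10"],a["m01"]])/a["m00"]+[x0,y0]
        bb=cv2.boundingRect(q); bc=np.array([bb[0]+bb[2]/2-.5+x0,bb[1]+bb[3]/2-.5+y0])
        print(n,nm,ctr.round(1),bb,"cen",plane(c,ctr,z)[:2].round(4),"bbox",plane(c,bc,z)[:2].round(4))
    b=blob(c,(163,203) if n=="T" else (412,171),(100,80,60),(130,255,255),12)
    o=np.array([plane(c,p,.021)[:2] for p in b[3]],np.float32); print("chalk blue top",b[0],plane(c,b[0],.021).round(4),cv2.minAreaRect(o))
print("pin head",tri(t,(421.1,199.6),s,(86.4,281.8)).round(4))
E
```

```text
T cross hsv [11 64 95]
T cross [243.1 226.2] (4, 3, 29, 29) cen [0.4907 0.1264] bbox [0.4911 0.1268]
T spot [327.4 233.7] (10, 10, 16, 17) cen [ 0.4685 -0.1328] bbox [ 0.4677 -0.1331]
T ring [213.7 178.4] (9, 9, 18, 18) cen [0.6369 0.2185] bbox [0.6368 0.2192]
T ball [258.6 174.7] (8, 8, 20, 20) cen [0.646  0.0796] bbox [0.6467 0.0799]
T chalk [162.4 203.3] (12, 13, 11, 10) cen [0.5587 0.373 ] bbox [0.558  0.3743]
T mush [393.4 261.5] (8, 9, 20, 18) cen [ 0.3843 -0.3224] bbox [ 0.3844 -0.3228]
T pin [414.7 201.9] (7, 10, 23, 17) cen [ 0.5633 -0.3933] bbox [ 0.5629 -0.3941]
T turqA [172.7 176.4] (0, 0, 13, 6) cen [0.6425 0.3448] bbox [0.6421 0.3438]Traceback (most recent call last):
  File "<stdin>", line 12, in <module>
ValueError: max() iterable argument is empty
```

```bash
python3 - <<'E'
from h import *
t=cam("top");s=cam("scene")
for n,c,L in(("T",t,[("cup",(309,174),.0375),("box",(353,180),.01),("tin",(174,258),.015)]),
 ("S",s,[("cross",(310,187),.001),("spot",(206,216),.001),("ring",(372,219),.0125),("ball",(320,241),.029),("chalk",(412,173),.0105),("mush",(113,209),.0375),("pin",(95,290),.044)])):
    h=cv2.cvtColor(c["frame"],cv2.COLOR_RGB2HSV); g=cv2.inRange(h,(60,90,40),(90,255,255))
    for nm,X,z in L:
        r=22 if nm not in("ring","chalk") else 16; x0,y0=X[0]-r,X[1]-r; m=255-g[y0:y0+2*r,x0:x0+2*r]
        cs,_=cv2.findContours(m,cv2.RETR_EXTERNAL,cv2.CHAIN_APPROX_NONE); q=max(cs,key=cv2.contourArea)
        a=cv2.moments(cv2.drawContours(np.zeros_like(m),[q],-1,1,-1),True); ctr=np.array([a["m10"],a["m01"]])/a["m00"]+[x0,y0]
        print(n,nm,ctr.round(1),cv2.boundingRect(q),"cen",plane(c,ctr,z)[:2].round(4))
for n,c,p in(("T",t,(163,203)),("S",s,(412,171))):
    b=blob(c,p,(100,80,60),(130,255,255),12)
    o=np.array([plane(c,p,.021)[:2] for p in b[3]],np.float32); print("chalk blue top",b[0],plane(c,b[0],.021).round(4),cv2.minAreaRect(o))
print("pin head",tri(t,(421.1,199.6),s,(86.4,281.8)).round(4))
print("turq",plane(t,(185,192),.02),plane(t,(210,215),.02))
E
```

```text
T cup [307.8 174.4] (10, 10, 22, 25) cen [ 0.6463 -0.0701]
T box [352.6 179.6] (8, 5, 28, 34) cen [ 0.6372 -0.2127]
T tin [173.8 257.7] (11, 11, 23, 22) cen [0.3937 0.3309]
S cross [309.1 187.1] (5, 9, 33, 28) cen [0.4931 0.1255]
S spot [205.3 216.5] (11, 14, 21, 18) cen [ 0.4702 -0.1332]
S ring [372.  219.1] (5, 4, 24, 25) cen [0.6373 0.218 ]
S ball [319.9 241. ] (9, 9, 27, 27) cen [0.6464 0.0793]
S chalk [411.4 172.5] (8, 8, 15, 16) cen [0.5606 0.3721]
S mush [113.5 209.3] (9, 10, 27, 26) cen [ 0.3899 -0.3208]
S pin [ 94.5 289.5] (5, 7, 34, 30) cen [ 0.5678 -0.3928]
chalk blue top [161.94915254 202.88135593] [0.5583 0.3716 0.021 ] ((0.5584555268287659, 0.3716358244419098), (0.02252284064888954, 0.022781142964959145), 19.362010955810547)
chalk blue top [412.46753247 170.54545455] [0.5619 0.3711 0.021 ] ((0.5619348883628845, 0.3709426820278168), (0.021074384450912476, 0.024827176705002785), 22.58534049987793)
pin head [ 0.5637 -0.3952  0.0806]
turq [0.59248546 0.30355833 0.02      ] [0.5222821  0.22568392 0.02      ]
```

```bash
python3 -m inch '[{"wz":0.0862},{"wz":0.0862},{"wz":0.0862},{"wz":0.0862},{"wz":0.0862},{"wz":0.0862},{"wz":0.0862},{"wz":0.0862}]' 40
python3 -m inch '[{"wz":0.0862},{"hand":1,"dx":-0.359,"dy":0.448,"dz":0.13},{"dx":-0.359,"dy":0.448,"dz":0.13},{"dx":-0.359,"dy":0.448,"dz":0.13},{"dx":-0.359,"dy":0.448,"dz":0.13},{"dx":-0.359,"dy":0.448,"dz":0.13},{"dx":-0.359,"dy":0.448,"dz":0.13}]'
python3 -m inch '[{"dx":-0.359,"dy":0.448,"dz":0.13},{"dx":-0.359,"dy":0.448,"dz":0.13},{"dx":-0.359,"dy":0.448,"dz":0.13},{"dx":-0.359,"dy":0.448,"dz":0.13},{"dx":-0.359,"dy":0.448,"dz":0.13},{"dx":-0.359,"dy":0.448,"dz":0.13},{},{}]'
```

```text
invalid input
invalid input
invalid input
```

```bash
python3 -m inch '[{"hand":1,"dx":0,"dy":0,"dz":0,"wx":0,"wy":0,"wz":0.0862}]' 40; python3 -m inch '[{"hand":1,"wz":0.0862}]'; python3 -m inch '[{"hand":1,"dx":0,"dy":0,"dz":0,"wx":0,"wy":0,"wz":0.0862}]'
```

```text
clock: 0.5
tcp_pos: [0.2067, 0.5632, 0.2483]
eef_rot: [-180.0, -0.0, 151.9]
wrist_force: [0.2, 0.0, -0.1]
opening: 0.0855
clock: 0.6
tcp_pos: [0.2068, 0.5632, 0.2483]
eef_rot: [-180.0, 0.0, 144.0]
wrist_force: [-0.5, 0.2, -0.8]
opening: 0.0856invalid input
```

Every key is required in each row.

```bash
python3 -m inch '[{"hand":1,"dx":0,"dy":0,"dz":0,"wx":0,"wy":0,"wz":0.0867},{"hand":1,"dx":0,"dy":0,"dz":0,"wx":0,"wy":0,"wz":0.0867},{"hand":1,"dx":0,"dy":0,"dz":0,"wx":0,"wy":0,"wz":0.0867},{"hand":1,"dx":0,"dy":0,"dz":0,"wx":0,"wy":0,"wz":0.0867},{"hand":1,"dx":0,"dy":0,"dz":0,"wx":0,"wy":0,"wz":0.0867},{"hand":1,"dx":0,"dy":0,"dz":0,"wx":0,"wy":0,"wz":0.0867},{"hand":1,"dx":0,"dy":0,"dz":0,"wx":0,"wy":0,"wz":0.0867},{"hand":1,"dx":0,"dy":0,"dz":0,"wx":0,"wy":0,"wz":0}]'
python3 -m inch '[{"hand":1,"dx":-0.359,"dy":0.448,"dz":0.13,"wx":0,"wy":0,"wz":0},{"hand":1,"dx":-0.359,"dy":0.448,"dz":0.13,"wx":0,"wy":0,"wz":0},{"hand":1,"dx":-0.359,"dy":0.448,"dz":0.13,"wx":0,"wy":0,"wz":0},{"hand":1,"dx":-0.359,"dy":0.448,"dz":0.13,"wx":0,"wy":0,"wz":0},{"hand":1,"dx":-0.359,"dy":0.448,"dz":0.13,"wx":0,"wy":0,"wz":0},{"hand":1,"dx":-0.359,"dy":0.448,"dz":0.13,"wx":0,"wy":0,"wz":0}]'
python3 -m inch '[{"hand":1,"dx":-0.359,"dy":0.448,"dz":0.13,"wx":0,"wy":0,"wz":0},{"hand":1,"dx":-0.359,"dy":0.448,"dz":0.13,"wx":0,"wy":0,"wz":0},{"hand":1,"dx":-0.359,"dy":0.448,"dz":0.13,"wx":0,"wy":0,"wz":0},{"hand":1,"dx":-0.359,"dy":0.448,"dz":0.13,"wx":0,"wy":0,"wz":0},{"hand":1,"dx":-0.359,"dy":0.448,"dz":0.13,"wx":0,"wy":0,"wz":0},{"hand":1,"dx":-0.359,"dy":0.448,"dz":0.13,"wx":0,"wy":0,"wz":0},{"hand":1,"dx":0,"dy":0,"dz":0,"wx":0,"wy":0,"wz":0},{"hand":1,"dx":0,"dy":0,"dz":0,"wx":0,"wy":0,"wz":0}]'
```

```text
clock: 1.4
tcp_pos: [0.2067, 0.5633, 0.2483]
eef_rot: [180.0, 0.0, 89.7]
wrist_force: [0.5, -0.4, -1.0]
opening: 0.0855
clock: 2.0
tcp_pos: [0.4222, 0.3886, 0.1857]
eef_rot: [180.0, -0.0, 89.9]
wrist_force: [0.1, 0.4, 0.4]
opening: 0.0855
clock: 2.8
tcp_pos: [0.6353, 0.2154, 0.1227]
eef_rot: [-179.9, 0.0, 89.7]
wrist_force: [-1.1, -0.5, 0.1]
opening: 0.0852
```

```bash
python3 -m inch '[{"hand":1,"dx":0.039,"dy":0.02,"dz":0.315,"wx":0,"wy":0,"wz":0},{"hand":1,"dx":0,"dy":0,"dz":0.315,"wx":0,"wy":0,"wz":0},{"hand":1,"dx":0,"dy":0,"dz":0.315,"wx":0,"wy":0,"wz":0},{"hand":1,"dx":0,"dy":0,"dz":0.315,"wx":0,"wy":0,"wz":0},{"hand":1,"dx":0,"dy":0,"dz":0,"wx":0,"wy":0,"wz":0},{"hand":1,"dx":0,"dy":0,"dz":0,"wx":0,"wy":0,"wz":0}]'
python3 -m inch '[{"hand":-1,"dx":0,"dy":0,"dz":0,"wx":0,"wy":0,"wz":0},{"hand":-1,"dx":0,"dy":0,"dz":0,"wx":0,"wy":0,"wz":0},{"hand":-1,"dx":0,"dy":0,"dz":0,"wx":0,"wy":0,"wz":0},{"hand":-1,"dx":0,"dy":0,"dz":0,"wx":0,"wy":0,"wz":0},{"hand":-1,"dx":0,"dy":0,"dz":0,"wx":0,"wy":0,"wz":0},{"hand":-1,"dx":0,"dy":0,"dz":0,"wx":0,"wy":0,"wz":0},{"hand":-1,"dx":0,"dy":0,"dz":0,"wx":0,"wy":0,"wz":0},{"hand":-1,"dx":0,"dy":0,"dz":0,"wx":0,"wy":0,"wz":0}]' 30
```

```text
clock: 3.4
tcp_pos: [0.6358, 0.2205, 0.0232]
eef_rot: [-180.0, 0.0, 89.8]
wrist_force: [0.7, 0.1, -0.5]
opening: 0.0854
clock: 4.2
tcp_pos: [0.6377, 0.2201, 0.0248]
eef_rot: [179.9, -0.1, 89.7]
wrist_force: [-2.1, 0.2, 7.6]
opening: 0.0493
```

```bash
python3 -m inch '[{"hand":-1,"dx":0,"dy":0,"dz":-0.375,"wx":0,"wy":0,"wz":0},{"hand":-1,"dx":0,"dy":0,"dz":-0.375,"wx":0,"wy":0,"wz":0},{"hand":-1,"dx":-0.289,"dy":-0.454,"dz":0,"wx":0,"wy":0,"wz":0},{"hand":-1,"dx":-0.289,"dy":-0.454,"dz":0,"wx":0,"wy":0,"wz":0},{"hand":-1,"dx":-0.289,"dy":-0.454,"dz":0,"wx":0,"wy":0,"wz":0},{"hand":-1,"dx":-0.289,"dy":-0.454,"dz":0,"wx":0,"wy":0,"wz":0},{"hand":-1,"dx":0,"dy":0,"dz":0,"wx":0,"wy":0,"wz":0},{"hand":-1,"dx":0,"dy":0,"dz":0,"wx":0,"wy":0,"wz":0}]'
python3 - <<'E'
from h import *
for i in range(3):
    o=bot.get_obs(); print(o["tcp_pos"].round(4),o["eef_rot"].round(2),o["opening"]); cam("top")
s=cam("scene"); cv2.imwrite("pics/r1.png",cv2.resize(s["frame"][100:280,220:460,::-1],None,fx=3,fy=3,interpolation=cv2.INTER_CUBIC))
E
```

```text
clock: 5.0
tcp_pos: [0.4907, 0.1274, 0.0835]
eef_rot: [179.9, -0.0, 89.7]
wrist_force: [0.7, 0.2, -0.7]
opening: 0.0492
[0.4907 0.1274 0.0835] [ 1.7993e+02 -2.0000e-02  8.9670e+01] 0.04920516065156127
[0.4922 0.128  0.0838] [ 1.7985e+02 -5.0000e-02  8.9690e+01] 0.04910192191497589
[0.4927 0.1284 0.0837] [ 1.7984e+02 -5.0000e-02  8.9710e+01] 0.04949891520783638
```

View pics/r1.png

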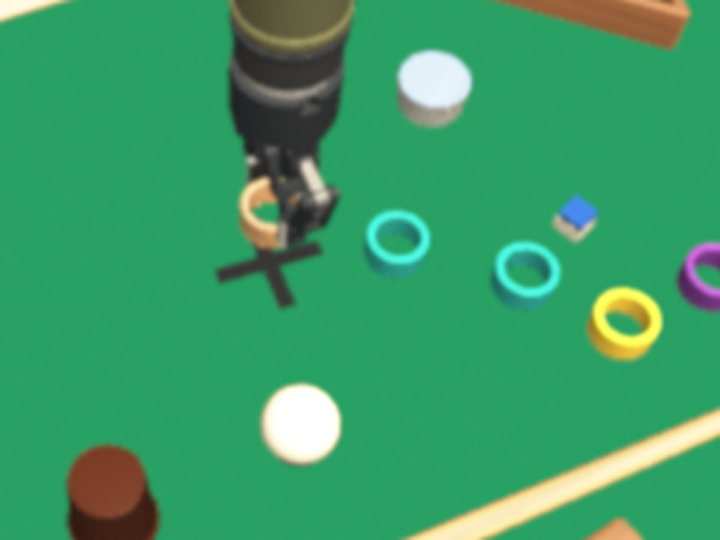

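Picture: the ring is held level just above the cross, with the ring at crop (265,213) and the cross at (270,262). Now I lower, release and move above the ball.

```bash
python3 -m inch '[{"hand":-1,"dx":-0.02,"dy":0,"dz":0.3,"wx":0,"wy":0,"wz":0},{"hand":-1,"dx":0,"dy":0,"dz":0.3,"wx":0,"wy":0,"wz":0},{"hand":-1,"dx":0,"dy":0,"dz":0.125,"wx":0,"wy":0,"wz":0},{"hand":-1,"dx":0,"dy":0,"dz":0,"wx":0,"wy":0,"wz":0},{"hand":-1,"dx":0,"dy":0,"dz":0,"wx":0,"wy":0,"wz":0}]'
python3 -m inch '[{"hand":1,"dx":0,"dy":0,"dz":0,"wx":0,"wy":0,"wz":0},{"hand":1,"dx":0,"dy":0,"dz":0,"wx":0,"wy":0,"wz":0},{"hand":1,"dx":0,"dy":0,"dz":0,"wx":0,"wy":0,"wz":0},{"hand":1,"dx":0,"dy":0,"dz":0,"wx":0,"wy":0,"wz":0},{"hand":1,"dx":0,"dy":0,"dz":-0.3,"wx":0,"wy":0,"wz":0},{"hand":1,"dx":0,"dy":0,"dz":-0.5,"wx":0,"wy":0,"wz":0},{"hand":1,"dx":0,"dy":0,"dz":-0.5,"wx":0,"wy":0,"wz":0}]'
python3 -m inch '[{"hand":1,"dx":-0.147,"dy":0.482,"dz":0,"wx":0,"wy":0,"wz":0},{"hand":1,"dx":-0.147,"dy":0.482,"dz":0,"wx":0,"wy":0,"wz":0},{"hand":1,"dx":-0.147,"dy":0.482,"dz":0,"wx":0,"wy":0,"wz":0},{"hand":1,"dx":-0.147,"dy":0.482,"dz":0,"wx":0,"wy":0,"wz":0},{"hand":1,"dx":0,"dy":0,"dz":0,"wx":0,"wy":0,"wz":0},{"hand":1,"dx":0,"dy":0,"dz":0,"wx":0,"wy":0,"wz":0}]'
python3 - <<'E'
from h import *
for i in range(3):
    s=cam("scene"); o=bot.get_obs(); print(o["tcp_pos"].round(4))
f=s["frame"]; cv2.imwrite("pics/r2.png",cv2.resize(f[130:280,240:440,::-1],None,fx=4,fy=4,interpolation=cv2.INTER_CUBIC))
b=blob(s,(309,185),(5,40,90),(25,255,255),25); print(b[:3],plane(s,b[0],.0125))
E
```

```text
clock: 5.7
tcp_pos: [0.4915, 0.1266, 0.0247]
eef_rot: [-180.0, 0.0, 89.7]
wrist_force: [0.6, 0.8, -0.6]
opening: 0.0492
clock: 6.4
tcp_pos: [0.4901, 0.126, 0.1295]
eef_rot: [-179.9, 0.0, 89.7]
wrist_force: [0.0, 0.2, 0.2]
opening: 0.0852
clock: 7.0
tcp_pos: [0.6449, 0.0779, 0.128]
eef_rot: [-179.9, -0.0, 89.7]
wrist_force: [-0.7, 1.0, 0.0]
opening: 0.0855
[0.644  0.0783 0.1281]
[0.6436 0.0785 0.1283]
[0.6436 0.0787 0.1286]
(array([301.96907216, 186.16494845]), 97.0, array([298, 175,  10,  20])) [0.49034286 0.1073827  0.0125    ]
```

View pics/r2.png

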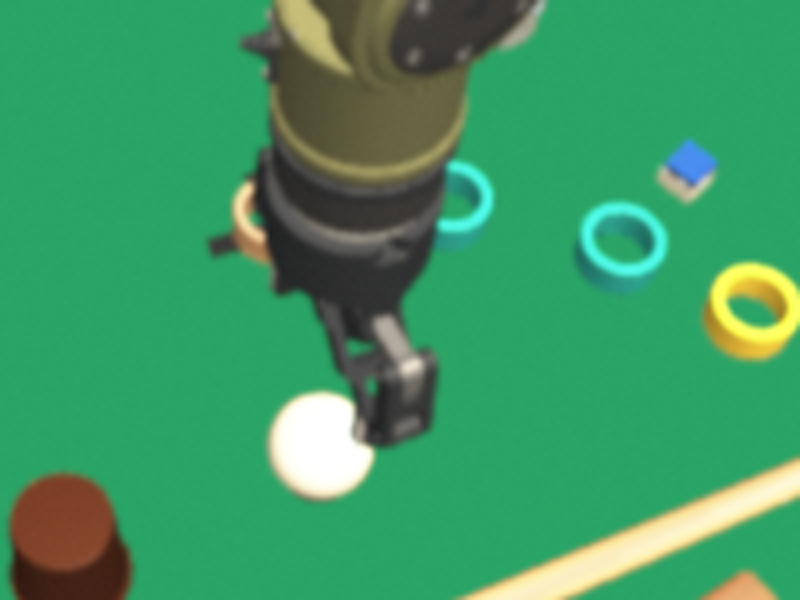

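Picture: the gripper is above the ball at crop (320,445), and the arm hides the released ring. I'll do the pin first, which clears the view of the ring.

```bash
python3 -m inch '[{"hand":1,"dx":-0.591,"dy":-0.0996,"dz":0,"wx":0,"wy":0,"wz":-0.0033},{"hand":1,"dx":-0.591,"dy":-0.0996,"dz":0,"wx":0,"wy":0,"wz":0},{"hand":1,"dx":-0.591,"dy":-0.0996,"dz":0,"wx":0,"wy":0,"wz":0},{"hand":1,"dx":-0.591,"dy":-0.0996,"dz":0,"wx":0,"wy":0,"wz":0},{"hand":1,"dx":-0.591,"dy":-0.0996,"dz":0,"wx":0,"wy":0,"wz":0},{"hand":1,"dx":-0.591,"dy":-0.0996,"dz":0,"wx":0,"wy":0,"wz":0},{"hand":1,"dx":-0.591,"dy":-0.0996,"dz":0,"wx":0,"wy":0,"wz":0},{"hand":1,"dx":-0.591,"dy":-0.0996,"dz":0,"wx":0,"wy":0,"wz":0}]'
python3 -m inch '[{"hand":1,"dx":-0.591,"dy":-0.0996,"dz":0,"wx":0,"wy":0,"wz":0},{"hand":1,"dx":-0.591,"dy":-0.0996,"dz":0,"wx":0,"wy":0,"wz":0},{"hand":1,"dx":0,"dy":0,"dz":0,"wx":0,"wy":0,"wz":0},{"hand":1,"dx":0,"dy":0,"dz":0,"wx":0,"wy":0,"wz":0},{"hand":1,"dx":0,"dy":0,"dz":0,"wx":0,"wy":0,"wz":0}]'
python3 - <<'E'
from h import *
P=[]
for i in range(3):
    s=cam("scene"); o=bot.get_obs(); P.append(o["tcp_pos"])
print(np.mean(P,0).round(4),o["eef_rot"].round(2)); t=cam("top")
a=blob(t,(243,227),(5,80,110),(25,255,255),20);b=blob(s,(309,185),(5,80,90),(25,255,255),25)
print(a[:3],plane(t,a[0],.0125).round(4)); print(b[:3],plane(s,b[0],.0125).round(4))
f=np.vstack([cv2.resize(t["frame"][205:250,220:285],(650,290)), cv2.resize(s["frame"][160:215,275:350],(650,290))]); cv2.imwrite("pics/r3.png",f[:,:,::-1])
E
```

```text
clock: 7.95
tcp_pos: [0.5799, -0.3006, 0.1294]
eef_rot: [180.0, 0.0, 90.1]
wrist_force: [0.2, 0.7, 0.3]
opening: 0.0855
clock: 8.45
tcp_pos: [0.5649, -0.3928, 0.1289]
eef_rot: [-180.0, -0.0, 90.1]
wrist_force: [-0.4, 0.3, -0.6]
opening: 0.0857
[ 0.5653 -0.3926  0.1289] [-1.800e+02 -2.000e-02  9.013e+01]
(array([243.60515021, 225.70815451]), 233.0, array([234, 217,  19,  18])) [0.491  0.1241 0.0125]
(array([308.03954802, 184.70338983]), 354.0, array([298, 174,  22,  22])) [0.4924 0.1226 0.0125]
```

View pics/r3.png

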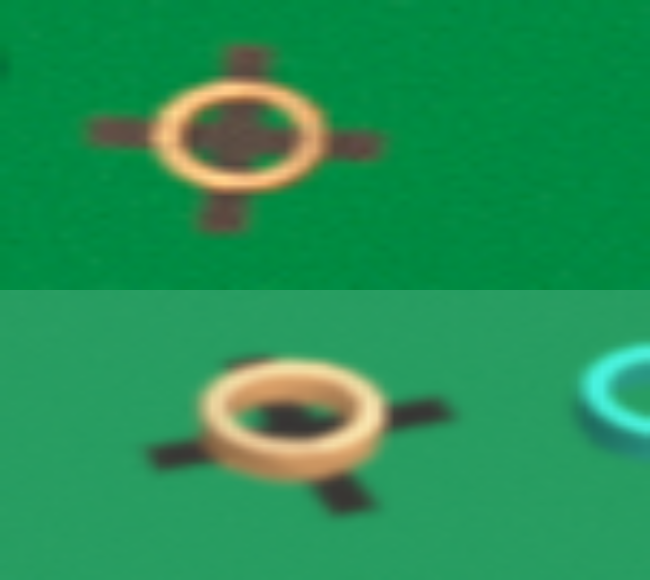

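The ring lies flat on the cross, about 3 mm off: both views give (0.4917, 0.1233) against the cross at (0.492, 0.126). Now the pin.

```bash
python3 -m inch '[{"hand":1,"dx":-0.015,"dy":-0.01,"dz":0.278,"wx":0,"wy":0,"wz":0},{"hand":1,"dx":0,"dy":0,"dz":0.278,"wx":0,"wy":0,"wz":0},{"hand":1,"dx":0,"dy":0,"dz":0.278,"wx":0,"wy":0,"wz":0},{"hand":1,"dx":0,"dy":0,"dz":0.278,"wx":0,"wy":0,"wz":0},{"hand":1,"dx":0,"dy":0,"dz":0,"wx":0,"wy":0,"wz":0}]'
python3 -m inch '[{"hand":-1,"dx":0,"dy":0,"dz":0,"wx":0,"wy":0,"wz":0},{"hand":-1,"dx":0,"dy":0,"dz":0,"wx":0,"wy":0,"wz":0},{"hand":-1,"dx":0,"dy":0,"dz":0,"wx":0,"wy":0,"wz":0},{"hand":-1,"dx":0,"dy":0,"dz":0,"wx":0,"wy":0,"wz":0},{"hand":-1,"dx":0,"dy":0,"dz":0,"wx":0,"wy":0,"wz":0},{"hand":-1,"dx":0,"dy":0,"dz":0,"wx":0,"wy":0,"wz":0},{"hand":-1,"dx":0,"dy":0,"dz":0,"wx":0,"wy":0,"wz":0},{"hand":-1,"dx":0,"dy":0,"dz":0,"wx":0,"wy":0,"wz":0}]' 30
python3 -m inch '[{"hand":-1,"dx":0,"dy":0,"dz":-0.25,"wx":0,"wy":0,"wz":0},{"hand":-1,"dx":0,"dy":0,"dz":-0.25,"wx":0,"wy":0,"wz":0},{"hand":-1,"dx":0.544,"dy":-0.198,"dz":0,"wx":0,"wy":0,"wz":0},{"hand":-1,"dx":0.544,"dy":-0.198,"dz":0,"wx":0,"wy":0,"wz":0},{"hand":-1,"dx":0.544,"dy":-0.198,"dz":0,"wx":0,"wy":0,"wz":0},{"hand":-1,"dx":0.544,"dy":-0.198,"dz":0,"wx":0,"wy":0,"wz":0},{"hand":-1,"dx":0.544,"dy":-0.198,"dz":0,"wx":0,"wy":0,"wz":0},{"hand":-1,"dx":0.544,"dy":-0.198,"dz":0,"wx":0,"wy":0,"wz":0}]'
python3 -m inch '[{"hand":-1,"dx":0,"dy":0,"dz":0,"wx":0,"wy":0,"wz":0},{"hand":-1,"dx":0,"dy":0,"dz":0,"wx":0,"wy":0,"wz":0},{"hand":-1,"dx":0,"dy":0,"dz":0,"wx":0,"wy":0,"wz":0}]'
python3 - <<'E'
from h import *
P=[]
for i in range(3):
    s=cam("scene"); o=bot.get_obs(); P.append(o["tcp_pos"])
print(np.mean(P,0).round(4),o["eef_rot"].round(2))
cv2.imwrite("pics/p1.png",cv2.resize(s["frame"][130:280,120:320,::-1],None,fx=4,fy=4,interpolation=cv2.INTER_CUBIC))
E
```

```text
clock: 9.15
tcp_pos: [0.5623, -0.3931, 0.0364]
eef_rot: [-179.7, -0.2, 90.1]
wrist_force: [-0.6, 0.9, -0.1]
opening: 0.0853
clock: 9.95
tcp_pos: [0.5652, -0.3962, 0.0415]
eef_rot: [179.9, 0.1, 90.0]
wrist_force: [0.3, 0.6, 7.1]
opening: 0.0395
clock: 10.75
tcp_pos: [0.4685, -0.1331, 0.0801]
eef_rot: [179.9, 0.0, 90.0]
wrist_force: [0.1, 0.0, -0.7]
opening: 0.0394
clock: 11.05
tcp_pos: [0.4702, -0.1353, 0.0803]
eef_rot: [179.9, 0.0, 90.0]
wrist_force: [-0.2, 0.4, -0.9]
opening: 0.0392
[ 0.47   -0.1356  0.08  ] [1.7996e+02 2.0000e-02 8.9920e+01]
```

View pics/p1.png

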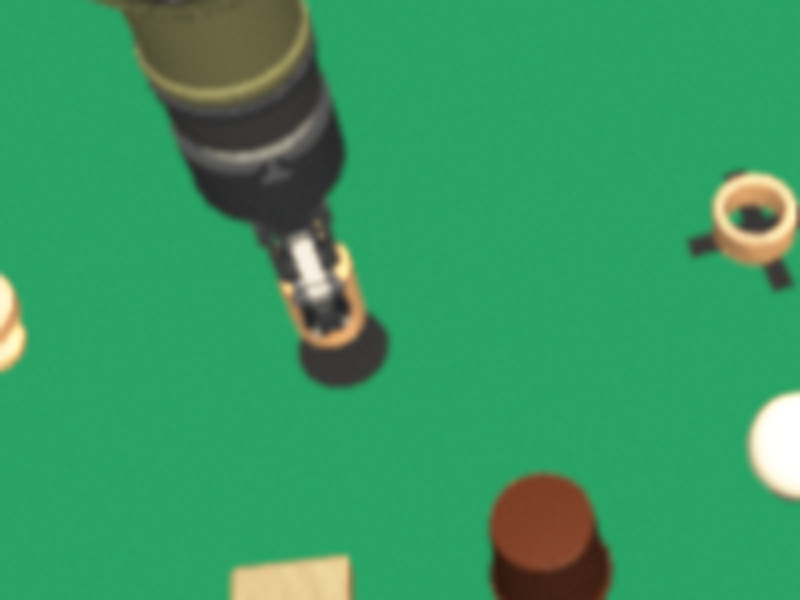

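Picture: the pin is held upright over the spot, with the pin foot at crop (330,340) and the spot at (342,348). Now I lower and release, then go to the mushroom.

```bash
python3 -m inch '[{"hand":-1,"dx":0.03,"dy":-0.01,"dz":0.2,"wx":0,"wy":0,"wz":0},{"hand":-1,"dx":0,"dy":0,"dz":0.2,"wx":0,"wy":0,"wz":0},{"hand":-1,"dx":0,"dy":0,"dz":0.08,"wx":0,"wy":0,"wz":0},{"hand":-1,"dx":0,"dy":0,"dz":0,"wx":0,"wy":0,"wz":0},{"hand":-1,"dx":0,"dy":0,"dz":0,"wx":0,"wy":0,"wz":0}]'
python3 -m inch '[{"hand":1,"dx":0,"dy":0,"dz":0,"wx":0,"wy":0,"wz":0},{"hand":1,"dx":0,"dy":0,"dz":0,"wx":0,"wy":0,"wz":0},{"hand":1,"dx":0,"dy":0,"dz":0,"wx":0,"wy":0,"wz":0},{"hand":1,"dx":0,"dy":0,"dz":0,"wx":0,"wy":0,"wz":0},{"hand":1,"dx":0,"dy":0,"dz":-0.3,"wx":0,"wy":0,"wz":0},{"hand":1,"dx":0,"dy":0,"dz":-0.5,"wx":0,"wy":0,"wz":0},{"hand":1,"dx":0,"dy":0,"dz":-0.5,"wx":0,"wy":0,"wz":0},{"hand":1,"dx":0,"dy":0,"dz":0,"wx":0,"wy":0,"wz":0}]'
python3 -m inch '[{"hand":1,"dx":-0.474,"dy":-0.21,"dz":0,"wx":0,"wy":0,"wz":0},{"hand":1,"dx":-0.474,"dy":-0.21,"dz":0,"wx":0,"wy":0,"wz":0},{"hand":1,"dx":-0.474,"dy":-0.21,"dz":0,"wx":0,"wy":0,"wz":0},{"hand":1,"dx":-0.474,"dy":-0.21,"dz":0,"wx":0,"wy":0,"wz":0},{"hand":1,"dx":-0.474,"dy":-0.21,"dz":0,"wx":0,"wy":0,"wz":0},{"hand":1,"dx":0,"dy":0,"dz":0,"wx":0,"wy":0,"wz":0},{"hand":1,"dx":0,"dy":0,"dz":0,"wx":0,"wy":0,"wz":0},{"hand":1,"dx":0,"dy":0,"dz":0,"wx":0,"wy":0,"wz":0}]'
python3 - <<'E'
from h import *
P=[]
for i in range(3):
    s=cam("scene"); o=bot.get_obs(); P.append(o["tcp_pos"])
print(np.mean(P,0).round(4),o["eef_rot"].round(2)); t=cam("top")
a=blob(t,(329,228),(5,80,80),(25,255,255),20);b=blob(s,(200,205),(5,80,90),(25,255,255),25)
print(a[:3],b[:3],tri(t,a[0],s,b[0]).round(4),plane(t,a[0],.04).round(4),plane(s,b[0],.04).round(4))
f=np.hstack([cv2.resize(t["frame"][200:260,300:360],(390,390)), cv2.resize(s["frame"][170:240,170:240],(390,390))]); cv2.imwrite("pics/p2.png",f[:,:,::-1])
E
```

```text
clock: 11.7
tcp_pos: [0.4686, -0.1327, 0.0414]
eef_rot: [180.0, 0.0, 90.0]
wrist_force: [0.6, -0.5, -0.8]
opening: 0.0396
clock: 12.5
tcp_pos: [0.472, -0.1331, 0.1506]
eef_rot: [179.5, 0.1, 90.0]
wrist_force: [1.3, -0.2, -0.5]
opening: 0.0859
clock: 13.3
tcp_pos: [0.3844, -0.3208, 0.145]
eef_rot: [-180.0, -0.0, 90.0]
wrist_force: [-0.1, 1.3, -0.5]
opening: 0.0854
[ 0.3847 -0.3206  0.1451] [-1.7999e+02 -2.0000e-02  9.0110e+01]
(array([327.80882353, 233.35294118]), 204.0, array([320, 226,  17,  15])) (array([204.5920398 , 211.33084577]), 402.0, array([194, 196,  22,  28])) [ 0.4682 -0.1309  0.0211] [ 0.4668 -0.1284  0.04  ] [ 0.4799 -0.1309  0.04  ]
```

View pics/p2.png

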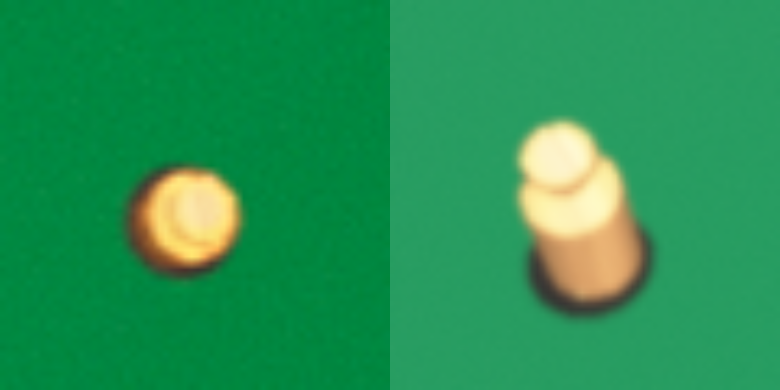

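Picture: the pin stands upright on the spot, with the black rim visible all round its foot. It measures about (0.468, -0.131), roughly 2 mm off. Now the mushroom, lifted above the pin's height for the carry.

```bash
python3 -m inch '[{"hand":1,"dx":-0.024,"dy":0.01,"dz":0.35,"wx":0,"wy":0,"wz":0},{"hand":1,"dx":0,"dy":0,"dz":0.35,"wx":0,"wy":0,"wz":0},{"hand":1,"dx":0,"dy":0,"dz":0.35,"wx":0,"wy":0,"wz":0},{"hand":1,"dx":0,"dy":0,"dz":0.35,"wx":0,"wy":0,"wz":0},{"hand":1,"dx":0,"dy":0,"dz":0,"wx":0,"wy":0,"wz":0},{"hand":1,"dx":0,"dy":0,"dz":0,"wx":0,"wy":0,"wz":0}]'
python3 -m inch '[{"hand":-1,"dx":0,"dy":0,"dz":0,"wx":0,"wy":0,"wz":0},{"hand":-1,"dx":0,"dy":0,"dz":0,"wx":0,"wy":0,"wz":0},{"hand":-1,"dx":0,"dy":0,"dz":0,"wx":0,"wy":0,"wz":0},{"hand":-1,"dx":0,"dy":0,"dz":0,"wx":0,"wy":0,"wz":0},{"hand":-1,"dx":0,"dy":0,"dz":0,"wx":0,"wy":0,"wz":0},{"hand":-1,"dx":0,"dy":0,"dz":0,"wx":0,"wy":0,"wz":0},{"hand":-1,"dx":0,"dy":0,"dz":0,"wx":0,"wy":0,"wz":0},{"hand":-1,"dx":0,"dy":0,"dz":0,"wx":0,"wy":0,"wz":0}]' 30
python3 -m inch '[{"hand":-1,"dx":0,"dy":0,"dz":-0.46,"wx":0,"wy":0,"wz":0},{"hand":-1,"dx":0,"dy":0,"dz":-0.46,"wx":0,"wy":0,"wz":0},{"hand":-1,"dx":0,"dy":0,"dz":-0.46,"wx":0,"wy":0,"wz":0},{"hand":-1,"dx":0,"dy":0,"dz":0,"wx":0,"wy":0,"wz":0},{"hand":-1,"dx":0,"dy":0,"dz":0,"wx":0,"wy":0,"wz":0}]'
python3 - <<'E'
from h import *
s=cam("scene")
cv2.imwrite("pics/m1.png",cv2.resize(s["frame"][130:280,60:260,::-1],None,fx=4,fy=4,interpolation=cv2.INTER_CUBIC))
E
```

```text
clock: 14.1
tcp_pos: [0.3852, -0.3229, 0.0335]
eef_rot: [-179.9, -0.0, 90.1]
wrist_force: [1.0, -0.0, 1.0]
opening: 0.0853
clock: 14.9
tcp_pos: [0.3861, -0.3244, 0.0349]
eef_rot: [179.9, 0.1, 90.0]
wrist_force: [-1.0, 0.7, 6.3]
opening: 0.0488
clock: 15.4
tcp_pos: [0.3859, -0.3243, 0.1451]
eef_rot: [179.9, 0.1, 90.0]
wrist_force: [0.2, 0.8, -0.5]
opening: 0.0486
```

View pics/m1.png

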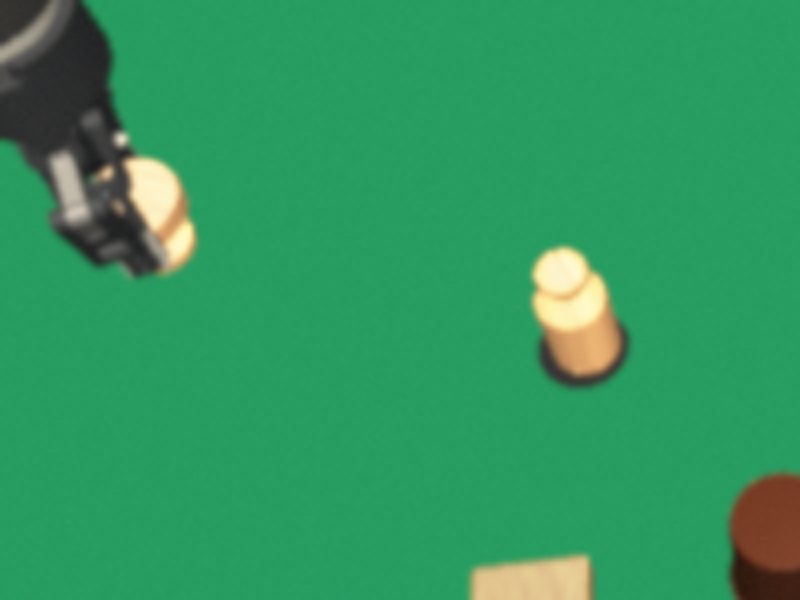

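Picture: the mushroom is held level at crop (150,210). The pin at (580,320) is still upright. Carrying the mushroom to the midpoint.

```bash
python3 -m inch '[{"hand":-1,"dx":0.572,"dy":0.169,"dz":0,"wx":0,"wy":0,"wz":0},{"hand":-1,"dx":0.572,"dy":0.169,"dz":0,"wx":0,"wy":0,"wz":0},{"hand":-1,"dx":0.572,"dy":0.169,"dz":0,"wx":0,"wy":0,"wz":0},{"hand":-1,"dx":0.572,"dy":0.169,"dz":0,"wx":0,"wy":0,"wz":0},{"hand":-1,"dx":0.572,"dy":0.169,"dz":0,"wx":0,"wy":0,"wz":0},{"hand":-1,"dx":0.572,"dy":0.169,"dz":0,"wx":0,"wy":0,"wz":0},{"hand":-1,"dx":0.572,"dy":0.169,"dz":0,"wx":0,"wy":0,"wz":0},{"hand":-1,"dx":0,"dy":0,"dz":0,"wx":0,"wy":0,"wz":0}]'
python3 -m inch '[{"hand":-1,"dx":0,"dy":0,"dz":0.4,"wx":0,"wy":0,"wz":0},{"hand":-1,"dx":0,"dy":0,"dz":0.4,"wx":0,"wy":0,"wz":0},{"hand":-1,"dx":0,"dy":0,"dz":0.3,"wx":0,"wy":0,"wz":0},{"hand":-1,"dx":0,"dy":0,"dz":0,"wx":0,"wy":0,"wz":0},{"hand":-1,"dx":0,"dy":0,"dz":0,"wx":0,"wy":0,"wz":0},{"hand":-1,"dx":0,"dy":0,"dz":0,"wx":0,"wy":0,"wz":0}]'
```

```text
clock: 16.25
tcp_pos: [0.4801, 0.0016, 0.1424]
eef_rot: [-179.9, -0.1, 90.4]
wrist_force: [1.0, -1.5, 0.1]
opening: 0.0486
clock: 16.85
tcp_pos: [0.4805, -0.0036, 0.0566]
eef_rot: [179.9, 0.0, 90.0]
wrist_force: [-0.2, -0.0, 0.6]
opening: 0.0483
```

```bash
python3 -m inch '[{"hand":-1,"dx":0,"dy":0,"dz":0.18,"wx":0,"wy":0,"wz":0},{"hand":-1,"dx":0,"dy":0,"dz":0.085,"wx":0,"wy":0,"wz":0},{"hand":-1,"dx":0,"dy":0,"dz":0,"wx":0,"wy":0,"wz":0},{"hand":-1,"dx":0,"dy":0,"dz":0,"wx":0,"wy":0,"wz":0}]'
python3 -m inch '[{"hand":1,"dx":0,"dy":0,"dz":0,"wx":0,"wy":0,"wz":0},{"hand":1,"dx":0,"dy":0,"dz":0,"wx":0,"wy":0,"wz":0},{"hand":1,"dx":0,"dy":0,"dz":0,"wx":0,"wy":0,"wz":0},{"hand":1,"dx":0,"dy":0,"dz":0,"wx":0,"wy":0,"wz":0},{"hand":1,"dx":0,"dy":0,"dz":-0.3,"wx":0,"wy":0,"wz":0},{"hand":1,"dx":0,"dy":0,"dz":-0.5,"wx":0,"wy":0,"wz":0},{"hand":1,"dx":0,"dy":0,"dz":-0.4,"wx":0,"wy":0,"wz":0},{"hand":1,"dx":0,"dy":0,"dz":0,"wx":0,"wy":0,"wz":0}]'
python3 -m inch '[{"hand":1,"dx":0.259,"dy":0.518,"dz":0,"wx":0,"wy":0,"wz":0},{"hand":1,"dx":0.259,"dy":0.518,"dz":0,"wx":0,"wy":0,"wz":0},{"hand":1,"dx":0.259,"dy":0.518,"dz":0,"wx":0,"wy":0,"wz":0},{"hand":1,"dx":0.259,"dy":0.518,"dz":0,"wx":0,"wy":0,"wz":0},{"hand":1,"dx":0,"dy":0,"dz":0,"wx":0,"wy":0,"wz":0},{"hand":1,"dx":0,"dy":0,"dz":0,"wx":0,"wy":0,"wz":0}]'
python3 - <<'E'
from h import *
P=[]
for i in range(3):
    s=cam("scene"); o=bot.get_obs(); P.append(o["tcp_pos"])
print(np.mean(P,0).round(4),o["eef_rot"].round(2))
print(proj(s,[.4806,-.0035,.0375]))
b=blob(s,proj(s,[.4806,-.0035,.0375]),(5,40,90),(25,255,255),22); print(b[:3],plane(s,b[0],.0375).round(4))
b=blob(s,(320,241),(0,0,140),(40,110,255),20);print(b[:3],plane(s,b[0],.029).round(4))
E
```

```text
clock: 17.25
tcp_pos: [0.4802, -0.0034, 0.0352]
eef_rot: [179.9, -0.0, 90.0]
wrist_force: [0.1, -0.2, -0.3]
opening: 0.0485
clock: 18.05
tcp_pos: [0.4831, -0.0033, 0.1348]
eef_rot: [179.6, 0.0, 90.0]
wrist_force: [0.9, -1.0, -0.2]
opening: 0.0852
clock: 18.65
tcp_pos: [0.6452, 0.08, 0.1286]
eef_rot: [-179.9, 0.0, 90.1]
wrist_force: [-0.2, -0.4, -0.4]
opening: 0.0855
[0.6441 0.0792 0.1295] [-1.799e+02  2.000e-02  8.998e+01]
[257.15186901 193.09511465]
(array([258.28461538, 194.08974359]), 390.0, array([248, 183,  21,  24])) [ 0.4842 -0.0021  0.0375]
(array([319.54054054, 241.27027027]), 518.0, array([307, 229,  26,  26])) [0.6466 0.0783 0.029 ]
```

```bash
python3 -m inch '[{"hand":1,"dx":0,"dy":0.025,"dz":0.33,"wx":0,"wy":0,"wz":0},{"hand":1,"dx":0,"dy":0,"dz":0.33,"wx":0,"wy":0,"wz":0},{"hand":1,"dx":0,"dy":0,"dz":0.33,"wx":0,"wy":0,"wz":0},{"hand":1,"dx":0,"dy":0,"dz":0.33,"wx":0,"wy":0,"wz":0},{"hand":1,"dx":0,"dy":0,"dz":0,"wx":0,"wy":0,"wz":0},{"hand":1,"dx":0,"dy":0,"dz":0,"wx":0,"wy":0,"wz":0}]'
python3 -m inch '[{"hand":-1,"dx":0,"dy":0,"dz":0,"wx":0,"wy":0,"wz":0},{"hand":-1,"dx":0,"dy":0,"dz":0,"wx":0,"wy":0,"wz":0},{"hand":-1,"dx":0,"dy":0,"dz":0,"wx":0,"wy":0,"wz":0},{"hand":-1,"dx":0,"dy":0,"dz":0,"wx":0,"wy":0,"wz":0},{"hand":-1,"dx":0,"dy":0,"dz":0,"wx":0,"wy":0,"wz":0},{"hand":-1,"dx":0,"dy":0,"dz":0,"wx":0,"wy":0,"wz":0},{"hand":-1,"dx":0,"dy":0,"dz":0,"wx":0,"wy":0,"wz":0},{"hand":-1,"dx":0,"dy":0,"dz":0,"wx":0,"wy":0,"wz":0}]' 40
python3 -m inch '[{"hand":-1,"dx":0,"dy":0,"dz":-0.3,"wx":0,"wy":0,"wz":0},{"hand":-1,"dx":0,"dy":0,"dz":-0.4,"wx":0,"wy":0,"wz":0},{"hand":-1,"dx":0,"dy":0,"dz":-0.3,"wx":0,"wy":0,"wz":0},{"hand":-1,"dx":0,"dy":0,"dz":0,"wx":0,"wy":0,"wz":0},{"hand":-1,"dx":0,"dy":0,"dz":0,"wx":0,"wy":0,"wz":0}]'
python3 - <<'E'
from h import *
P=[]
for i in range(3):
    s=cam("scene"); o=bot.get_obs(); P.append(o["tcp_pos"])
print(np.mean(P,0).round(4),o["eef_rot"].round(2),o["wrist_force"],o["opening"])
t=cam("top"); cv2.imwrite("pics/b1.png",np.hstack([cv2.resize(s["frame"][150:275,220:370,::-1],(480,400)),cv2.resize(t["frame"][150:250,200:280,::-1],(320,400))]))
E
```

```text
clock: 19.4
tcp_pos: [0.6467, 0.079, 0.0255]
eef_rot: [-179.9, 0.0, 90.0]
wrist_force: [-0.1, -0.0, 0.9]
opening: 0.0855
clock: 20.2
tcp_pos: [0.647, 0.0797, 0.0273]
eef_rot: [-180.0, -0.0, 90.0]
wrist_force: [-7.9, -0.8, 11.8]
opening: 0.0556
clock: 20.7
tcp_pos: [0.6481, 0.0797, 0.1057]
eef_rot: [179.9, -0.0, 90.0]
wrist_force: [0.1, -0.1, -2.5]
opening: 0.0555
[0.6466 0.0795 0.1038] [-1.7985e+02  2.0000e-02  9.0000e+01] [ 0.42287271 -0.10892261 -1.80078602] 0.055089610367171846
```

View pics/b1.png

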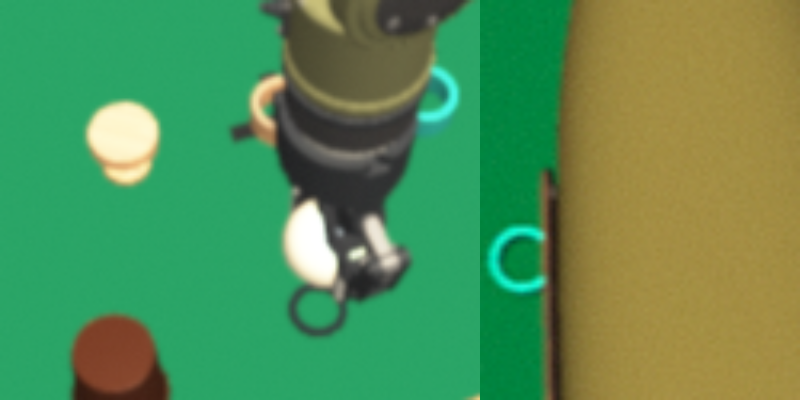

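Picture: the ball is held at crop (310,240), lifted clear of its rubber ring at (317,310). The mushroom stands upright at (123,140). Carrying the ball over the ring.

```bash
python3 -m inch '[{"hand":-1,"dx":0.1375,"dy":-0.483,"dz":0,"wx":0,"wy":0,"wz":0},{"hand":-1,"dx":0.1375,"dy":-0.483,"dz":0,"wx":0,"wy":0,"wz":0},{"hand":-1,"dx":0.1375,"dy":-0.483,"dz":0,"wx":0,"wy":0,"wz":0},{"hand":-1,"dx":0.1375,"dy":-0.483,"dz":0,"wx":0,"wy":0,"wz":0},{"hand":-1,"dx":0,"dy":0,"dz":0,"wx":0,"wy":0,"wz":0},{"hand":-1,"dx":0,"dy":0,"dz":0,"wx":0,"wy":0,"wz":0},{"hand":-1,"dx":0,"dy":0,"dz":0,"wx":0,"wy":0,"wz":0}]'
python3 - <<'E'
from h import *
P=[]
for i in range(5):
    s=cam("scene"); o=bot.get_obs(); P.append(o["tcp_pos"])
print(np.array(P).round(4),np.mean(P,0).round(4),o["eef_rot"].round(2),o["opening"])
b=blob(s,proj(s,[.4917,.1235,.025]),(5,40,90),(25,255,255),22); print(b[:3] if b else b)
E
```

```text
clock: 21.6
tcp_pos: [0.4941, 0.1236, 0.1049]
eef_rot: [179.9, -0.0, 90.0]
wrist_force: [0.7, -0.0, -1.0]
opening: 0.0552
[[0.4943 0.1235 0.105 ]
 [0.4943 0.1235 0.1049]
 [0.4941 0.1234 0.1049]
 [0.4939 0.1234 0.1048]
 [0.4937 0.1234 0.1048]] [0.4941 0.1234 0.1049] [180.     0.    89.97] 0.05531583330284615
(array([307.79572447, 182.64608076]), 421.0, array([298, 161,  22,  35]))
```

```bash
python3 -m inch '[{"hand":-1,"dx":0,"dy":-0.025,"dz":0.3,"wx":0,"wy":0,"wz":0},{"hand":-1,"dx":0,"dy":0,"dz":0.3,"wx":0,"wy":0,"wz":0},{"hand":-1,"dx":0,"dy":0,"dz":0,"wx":0,"wy":0,"wz":0},{"hand":-1,"dx":0,"dy":0,"dz":0.07,"wx":0,"wy":0,"wz":0},{"hand":-1,"dx":0,"dy":0,"dz":0.06,"wx":0,"wy":0,"wz":0},{"hand":-1,"dx":0,"dy":0,"dz":0,"wx":0,"wy":0,"wz":0},{"hand":-1,"dx":0,"dy":0,"dz":0,"wx":0,"wy":0,"wz":0}]'
python3 - <<'E'
from h import *
s=cam("scene");o=bot.get_obs();print(o["tcp_pos"].round(4),o["wrist_force"])
cv2.imwrite("pics/b2.png",cv2.resize(s["frame"][140:220,260:360,::-1],(800,600),interpolation=cv2.INTER_CUBIC)[:,:640])
E
```

```text
clock: 22.55
tcp_pos: [0.4915, 0.1237, 0.0471]
eef_rot: [180.0, -0.0, 90.0]
wrist_force: [-0.0, 0.2, -1.1]
opening: 0.0551
[0.4915 0.1237 0.0471] [ 0.95107362 -0.31577659 -1.90087037]
```

View pics/b2.png

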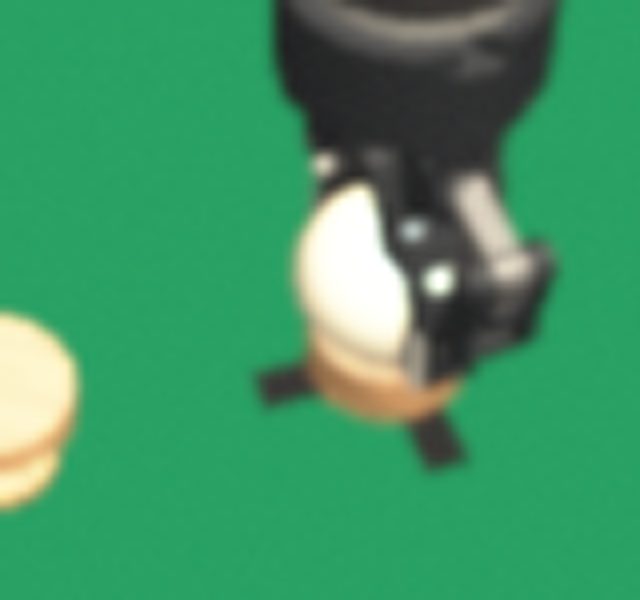

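Picture: the ball is just above the ring and centred on it, ball left edge at 297 and ring left edge at 308. Lowering to contact in small steps.

```bash
python3 -m inch '[{"hand":-1,"dx":0,"dy":0,"dz":0.02,"wx":0,"wy":0,"wz":0},{"hand":-1,"dx":0,"dy":0,"dz":0,"wx":0,"wy":0,"wz":0},{"hand":-1,"dx":0,"dy":0,"dz":0,"wx":0,"wy":0,"wz":0}]'
python3 -m inch '[{"hand":-1,"dx":0,"dy":0,"dz":0.015,"wx":0,"wy":0,"wz":0},{"hand":-1,"dx":0,"dy":0,"dz":0,"wx":0,"wy":0,"wz":0},{"hand":-1,"dx":0,"dy":0,"dz":0,"wx":0,"wy":0,"wz":0}]'
```

```text
clock: 22.9
tcp_pos: [0.4912, 0.1237, 0.0451]
eef_rot: [180.0, -0.0, 90.0]
wrist_force: [1.0, -0.1, -2.3]
opening: 0.0552
clock: 23.2
tcp_pos: [0.4915, 0.1239, 0.0443]
eef_rot: [179.9, -0.0, 90.0]
wrist_force: [-0.5, 1.0, 4.3]
opening: 0.0557
```

Contact is felt (+4 N). Releasing, rising, then moving to the chalk and turning the jaws 20.5° to match it.

```bash
python3 -m inch '[{"hand":0,"dx":0,"dy":0,"dz":0,"wx":0,"wy":0,"wz":0},{"hand":0.5,"dx":0,"dy":0,"dz":0,"wx":0,"wy":0,"wz":0},{"hand":1,"dx":0,"dy":0,"dz":0,"wx":0,"wy":0,"wz":0},{"hand":1,"dx":0,"dy":0,"dz":0,"wx":0,"wy":0,"wz":0},{"hand":1,"dx":0,"dy":0,"dz":0,"wx":0,"wy":0,"wz":0},{"hand":1,"dx":0,"dy":0,"dz":0,"wx":0,"wy":0,"wz":0}]'
python3 -m inch '[{"hand":1,"dx":0,"dy":0,"dz":-0.2,"wx":0,"wy":0,"wz":0},{"hand":1,"dx":0,"dy":0,"dz":-0.4,"wx":0,"wy":0,"wz":0},{"hand":1,"dx":0,"dy":0,"dz":-0.4,"wx":0,"wy":0,"wz":0},{"hand":1,"dx":0,"dy":0,"dz":-0.2,"wx":0,"wy":0,"wz":0},{"hand":1,"dx":0,"dy":0,"dz":0,"wx":0,"wy":0,"wz":0}]'
python3 -m inch '[{"hand":1,"dx":0.517,"dy":0.141,"dz":0,"wx":0,"wy":0,"wz":0},{"hand":1,"dx":0.517,"dy":0.141,"dz":0,"wx":0,"wy":0,"wz":0},{"hand":1,"dx":0.517,"dy":0.141,"dz":0,"wx":0,"wy":0,"wz":0},{"hand":1,"dx":0.517,"dy":0.141,"dz":0,"wx":0,"wy":0,"wz":0},{"hand":1,"dx":0.517,"dy":0.141,"dz":0,"wx":0,"wy":0,"wz":0},{"hand":1,"dx":0.517,"dy":0.141,"dz":0,"wx":0,"wy":0,"wz":0},{"hand":1,"dx":0,"dy":0,"dz":0,"wx":0,"wy":0,"wz":-0.076},{"hand":1,"dx":0,"dy":0,"dz":0,"wx":0,"wy":0,"wz":-0.076}]'
python3 -m inch '[{"hand":0.2,"dx":0,"dy":0,"dz":0,"wx":0,"wy":0,"wz":-0.076},{"hand":0.2,"dx":0,"dy":0,"dz":0,"wx":0,"wy":0,"wz":0},{"hand":0.2,"dx":0,"dy":0,"dz":0,"wx":0,"wy":0,"wz":0}]'
python3 - <<'E'
from h import *
P=[]
for i in range(4):
    s=cam("scene"); o=bot.get_obs(); P.append(o["tcp_pos"])
t=cam("top"); print(np.array(P).round(4),o["eef_rot"].round(2),o["opening"])
W=((0,0,150),(40,110,255))
a=blob(t,(243,222),*W,r=16);b=blob(s,proj(s,[.4917,.1235,.046]),*W,r=20)
print(a[:3],b[:3],tri(t,a[0],s,b[0]).round(4),plane(t,a[0],.046).round(4),plane(s,b[0],.046).round(4))
f=np.hstack([cv2.resize(t["frame"][200:250,215:275],(360,300)), cv2.resize(s["frame"][140:215,270:440],(440,300))]); cv2.imwrite("pics/b3.png",f[:,:,::-1])
E
```

```text
clock: 23.8
tcp_pos: [0.4908, 0.1235, 0.0436]
eef_rot: [-180.0, 0.0, 90.0]
wrist_force: [0.5, -0.6, -0.1]
opening: 0.0855
clock: 24.3
tcp_pos: [0.4929, 0.1241, 0.1423]
eef_rot: [179.7, -0.1, 90.0]
wrist_force: [-0.2, -0.6, -1.2]
opening: 0.0857
clock: 25.1
tcp_pos: [0.5579, 0.3729, 0.1372]
eef_rot: [-179.9, 0.1, 104.1]
wrist_force: [-0.0, -0.7, -0.1]
opening: 0.0853
clock: 25.4
tcp_pos: [0.5582, 0.3714, 0.1385]
eef_rot: [-179.9, 0.0, 110.4]
wrist_force: [-0.3, -0.1, 0.4]
opening: 0.0511
[[0.5583 0.3714 0.1389]
 [0.5584 0.3715 0.1391]
 [0.5585 0.3715 0.1394]
 [0.5586 0.3716 0.1395]] [-179.99    0.    110.45] 0.05096195985450749
(array([242.80519481, 224.49350649]), 308.0, array([233, 215,  20,  20])) (array([308.88645418, 177.61354582]), 502.0, array([297, 165,  24,  26])) [0.4917 0.1242 0.0413] [0.4914 0.1242 0.046 ] [0.4945 0.1224 0.046 ]
```

View pics/b3.png

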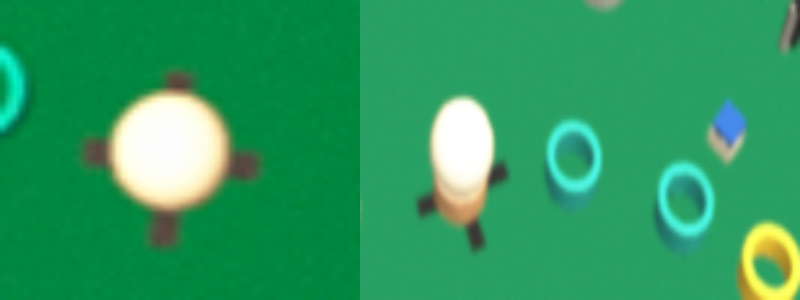

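Picture: the ball sits on the ring and is centred. The top view gives (0.4914, 0.1242) against the ring at (0.4917, 0.1233). Now the chalk.

```bash
python3 -m inch '[{"hand":0.2,"dx":0,"dy":0.01,"dz":0.367,"wx":0,"wy":0,"wz":0},{"hand":0.2,"dx":0,"dy":0,"dz":0.367,"wx":0,"wy":0,"wz":0},{"hand":0.2,"dx":0,"dy":0,"dz":0.367,"wx":0,"wy":0,"wz":0},{"hand":0.2,"dx":0,"dy":0,"dz":0.367,"wx":0,"wy":0,"wz":0},{"hand":0.2,"dx":0,"dy":0,"dz":0,"wx":0,"wy":0,"wz":0},{"hand":0.2,"dx":0,"dy":0,"dz":0,"wx":0,"wy":0,"wz":0}]'
python3 -m inch '[{"hand":-1,"dx":0,"dy":0,"dz":0,"wx":0,"wy":0,"wz":0},{"hand":-1,"dx":0,"dy":0,"dz":0,"wx":0,"wy":0,"wz":0},{"hand":-1,"dx":0,"dy":0,"dz":0,"wx":0,"wy":0,"wz":0},{"hand":-1,"dx":0,"dy":0,"dz":0,"wx":0,"wy":0,"wz":0},{"hand":-1,"dx":0,"dy":0,"dz":0,"wx":0,"wy":0,"wz":0},{"hand":-1,"dx":0,"dy":0,"dz":0,"wx":0,"wy":0,"wz":0},{"hand":-1,"dx":0,"dy":0,"dz":0,"wx":0,"wy":0,"wz":0},{"hand":-1,"dx":0,"dy":0,"dz":0,"wx":0,"wy":0,"wz":0}]' 25
python3 -m inch '[{"hand":-1,"dx":0,"dy":0,"dz":-0.4,"wx":0,"wy":0,"wz":0},{"hand":-1,"dx":0,"dy":0,"dz":-0.5,"wx":0,"wy":0,"wz":0},{"hand":-1,"dx":0,"dy":0,"dz":-0.5,"wx":0,"wy":0,"wz":0},{"hand":-1,"dx":0,"dy":0,"dz":-0.1,"wx":0,"wy":0,"wz":0},{"hand":-1,"dx":0,"dy":0,"dz":0,"wx":0,"wy":0,"wz":0},{"hand":-1,"dx":0,"dy":0,"dz":0,"wx":0,"wy":0,"wz":0}]'
python3 - <<'E'
from h import *
P=[]
for i in range(3):
    s=cam("scene"); o=bot.get_obs(); P.append(o["tcp_pos"])
t=cam("top"); print(np.mean(P,0).round(4),o["eef_rot"].round(2),o["opening"])
for c,n in((t,"T"),(s,"S")):
    q=proj(c,np.mean(P,0)); b=blob(c,q,(100,80,60),(130,255,255),14); print(n,q,b[:3] if b else b)
m=blob(t,proj(t,[.48,-.0035,.0375]),(5,40,90),(25,255,255),20)
ms=blob(s,proj(s,[.48,-.0035,.0375]),(5,40,90),(25,255,255),22)
print(m[:3],plane(t,m[0],.0375).round(4),plane(s,ms[0],.0375).round(4))
E
```

```text
clock: 26.25
tcp_pos: [0.5592, 0.3718, 0.0224]
eef_rot: [-179.9, 0.0, 110.5]
wrist_force: [-0.2, 0.7, 0.5]
opening: 0.0511
clock: 27.05
tcp_pos: [0.5608, 0.373, 0.0246]
eef_rot: [179.8, -0.0, 110.5]
wrist_force: [0.1, 0.8, 6.2]
opening: 0.0222
clock: 27.65
tcp_pos: [0.5589, 0.3717, 0.1415]
eef_rot: [-179.9, 0.0, 110.5]
wrist_force: [-0.8, -0.1, -1.0]
opening: 0.0225
[0.5584 0.3713 0.1404] [-1.7982e+02  4.0000e-02  1.1053e+02] 0.022292999038803503
T [150.00761181 196.20914707] (array([152.59375, 195.15625]), 32.0, array([150, 192,   6,   8]))
S [425.52897395 137.98438353] (array([423.69148936, 139.30851064]), 94.0, array([418, 133,  12,  13]))
(array([284.91666667, 229.14035088]), 228.0, array([277, 221,  17,  17])) [ 0.4789 -0.0007  0.0375] [ 0.4839 -0.0019  0.0375]
```

The chalk is held with its blue face up (opening 22 mm). The mushroom measures about (0.479, -0.001). I carry the chalk there, above ball height.

```bash
python3 -m inch '[{"hand":-1,"dx":-0.502,"dy":-0.319,"dz":0,"wx":0,"wy":0,"wz":0},{"hand":-1,"dx":-0.502,"dy":-0.319,"dz":0,"wx":0,"wy":0,"wz":0},{"hand":-1,"dx":-0.502,"dy":-0.319,"dz":0,"wx":0,"wy":0,"wz":0},{"hand":-1,"dx":-0.502,"dy":-0.319,"dz":0,"wx":0,"wy":0,"wz":0},{"hand":-1,"dx":-0.502,"dy":-0.319,"dz":0,"wx":0,"wy":0,"wz":0},{"hand":-1,"dx":-0.502,"dy":-0.319,"dz":0,"wx":0,"wy":0,"wz":0},{"hand":-1,"dx":-0.502,"dy":-0.319,"dz":0,"wx":0,"wy":0,"wz":0},{"hand":-1,"dx":-0.502,"dy":-0.319,"dz":0,"wx":0,"wy":0,"wz":0}]'
python3 -m inch '[{"hand":-1,"dx":0,"dy":0,"dz":0.3,"wx":0,"wy":0,"wz":0},{"hand":-1,"dx":0,"dy":0,"dz":0.3,"wx":0,"wy":0,"wz":0},{"hand":-1,"dx":0,"dy":0,"dz":0,"wx":0,"wy":0,"wz":0},{"hand":-1,"dx":0,"dy":0,"dz":0,"wx":0,"wy":0,"wz":0},{"hand":-1,"dx":0,"dy":0,"dz":0,"wx":0,"wy":0,"wz":0}]'
python3 - <<'E'
from h import *
P=[]
for i in range(5):
    s=cam("scene"); o=bot.get_obs(); P.append(o["tcp_pos"])
print(np.array(P).round(4),o["eef_rot"].round(2),o["wrist_force"].round(1))
y=np.radians(o["eef_rot"][2]); e=np.array([.4795,-.0012])-np.mean(P,0)[:2]; print("dx,dy",(e@[np.cos(y),np.sin(y)])/.08,(e@[np.sin(y),-np.cos(y)])/.08)
cv2.imwrite("pics/c1.png",cv2.resize(s["frame"][140:220,205:305,::-1],(700,560),interpolation=cv2.INTER_CUBIC))
E
```

```text
clock: 28.65
tcp_pos: [0.4796, -0.0021, 0.1416]
eef_rot: [-179.9, -0.0, 110.5]
wrist_force: [1.1, -0.3, 1.2]
opening: 0.0225
clock: 29.15
tcp_pos: [0.4815, -0.0001, 0.0951]
eef_rot: [180.0, 0.0, 110.6]
wrist_force: [0.7, 0.1, 1.0]
opening: 0.0226
[[ 4.817e-01 -1.000e-04  9.530e-02]
 [ 4.817e-01 -0.000e+00  9.530e-02]
 [ 4.817e-01 -1.000e-04  9.520e-02]
 [ 4.816e-01 -1.000e-04  9.510e-02]
 [ 4.814e-01 -2.000e-04  9.500e-02]] [1.7994e+02 3.0000e-02 1.1056e+02] [-0.5  0.3 -1.5]
dx,dy -0.003696999482240666 -0.02979759394819416
```

View pics/c1.png

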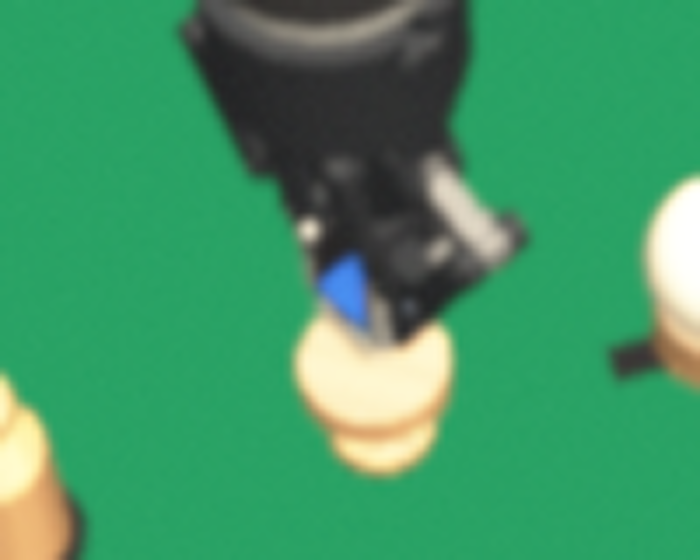

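Picture: the chalk, blue face up at crop (350,290), is over the mushroom cap at (375,370). Lowering to contact.

```bash
python3 -m inch '[{"hand":-1,"dx":-0.004,"dy":-0.03,"dz":0.2,"wx":0,"wy":0,"wz":0},{"hand":-1,"dx":0,"dy":0,"dz":0.105,"wx":0,"wy":0,"wz":0},{"hand":-1,"dx":0,"dy":0,"dz":0,"wx":0,"wy":0,"wz":0},{"hand":-1,"dx":0,"dy":0,"dz":0,"wx":0,"wy":0,"wz":0}]'
python3 -m inch '[{"hand":-1,"dx":0,"dy":0,"dz":0.012,"wx":0,"wy":0,"wz":0},{"hand":-1,"dx":0,"dy":0,"dz":0,"wx":0,"wy":0,"wz":0},{"hand":-1,"dx":0,"dy":0,"dz":0,"wx":0,"wy":0,"wz":0}]'
```

```text
clock: 29.8
tcp_pos: [0.4786, -0.0015, 0.0698]
eef_rot: [-180.0, -0.0, 110.5]
wrist_force: [0.3, -0.2, -0.2]
opening: 0.022
clock: 30.1
tcp_pos: [0.4788, -0.0015, 0.069]
eef_rot: [180.0, 0.0, 110.5]
wrist_force: [0.5, 0.5, -0.1]
opening: 0.0221
```

```bash
python3 -m inch '[{"hand":-1,"dx":0,"dy":0,"dz":0.014,"wx":0,"wy":0,"wz":0},{"hand":-1,"dx":0,"dy":0,"dz":0,"wx":0,"wy":0,"wz":0},{"hand":-1,"dx":0,"dy":0,"dz":0,"wx":0,"wy":0,"wz":0}]'
python3 - <<'E'
from h import *
F=[]
for i in range(4): cam("top"); F.append(bot.get_obs()["wrist_force"][2])
print(np.round(F,1))
E
```

```text
clock: 30.4
tcp_pos: [0.479, -0.0016, 0.069]
eef_rot: [179.9, 0.0, 110.5]
wrist_force: [-3.7, 0.6, 13.1]
opening: 0.0227
[12.4 12.6 12.3 13.1]
```

Contact (13 N). I back off slightly, then release and retreat.

```bash
python3 -m inch '[{"hand":-1,"dx":0,"dy":0,"dz":-0.01,"wx":0,"wy":0,"wz":0},{"hand":-1,"dx":0,"dy":0,"dz":0,"wx":0,"wy":0,"wz":0},{"hand":-0.3,"dx":0,"dy":0,"dz":0,"wx":0,"wy":0,"wz":0},{"hand":0.3,"dx":0,"dy":0,"dz":0,"wx":0,"wy":0,"wz":0},{"hand":0.3,"dx":0,"dy":0,"dz":0,"wx":0,"wy":0,"wz":0},{"hand":0.3,"dx":0,"dy":0,"dz":0,"wx":0,"wy":0,"wz":0}]'
python3 -m inch '[{"hand":0.3,"dx":0,"dy":0,"dz":-0.2,"wx":0,"wy":0,"wz":0},{"hand":0.3,"dx":0,"dy":0,"dz":-0.5,"wx":0,"wy":0,"wz":0},{"hand":0.3,"dx":0,"dy":0,"dz":-0.5,"wx":0,"wy":0,"wz":0},{"hand":0.3,"dx":0,"dy":0,"dz":-0.4,"wx":0,"wy":0,"wz":0},{"hand":0.3,"dx":0,"dy":0,"dz":0,"wx":0,"wy":0,"wz":0}]'
python3 -m inch '[{"hand":0.3,"dx":-0.5,"dy":-0.2,"dz":0,"wx":0,"wy":0,"wz":0},{"hand":0.3,"dx":-0.5,"dy":-0.2,"dz":0,"wx":0,"wy":0,"wz":0},{"hand":0.3,"dx":-0.5,"dy":-0.2,"dz":0,"wx":0,"wy":0,"wz":0},{"hand":0.3,"dx":-0.5,"dy":-0.2,"dz":0,"wx":0,"wy":0,"wz":0},{"hand":0.3,"dx":-0.5,"dy":-0.2,"dz":0,"wx":0,"wy":0,"wz":0},{"hand":0.3,"dx":-0.5,"dy":-0.2,"dz":0,"wx":0,"wy":0,"wz":0},{"hand":0.3,"dx":0,"dy":0,"dz":0,"wx":0,"wy":0,"wz":0}]'
python3 - <<'E'
from h import *
t=cam("top");s=cam("scene"); W=((5,40,90),(25,255,255));B=((100,80,60),(130,255,255))
for n,c in(("T",t),("S",s)):
    k=blob(c,proj(c,[.4795,-.001,.066]),*B,r=12); m=blob(c,proj(c,[.4795,-.001,.0375]),*W,r=22); p=blob(c,proj(c,[.469,-.132,.04]),*W,r=22)
    b=blob(c,proj(c,[.4917,.1235,.046]),(0,0,150),(40,110,255),r=20)
    print(n,"chalk",k and plane(c,k[0],.066).round(4),"mush",plane(c,m[0],.0375).round(4),"ball",plane(c,b[0],.046).round(4),"pin",p and p[0])
cv2.imwrite("pics/f_s.png",cv2.resize(s["frame"][100:310,60:400,::-1],(800,494),interpolation=cv2.INTER_CUBIC))
cv2.imwrite("pics/f_t.png",cv2.resize(t["frame"][150:280,130:410,::-1],(800,371),interpolation=cv2.INTER_CUBIC))
E
```

```text
clock: 31.2
tcp_pos: [0.4785, -0.0016, 0.0684]
eef_rot: [-180.0, -0.0, 110.5]
wrist_force: [-0.2, 0.3, -0.9]
opening: 0.0554
clock: 31.7
tcp_pos: [0.4817, -0.0016, 0.2011]
eef_rot: [179.6, 0.2, 110.5]
wrist_force: [0.5, 0.5, 0.1]
opening: 0.0557
clock: 32.4
tcp_pos: [0.4724, -0.2644, 0.1954]
eef_rot: [-179.9, 0.1, 110.2]
wrist_force: [-0.2, 0.6, 0.2]
opening: 0.0557
T chalk [ 0.4777 -0.0015  0.066 ] mush [ 0.4789 -0.0006  0.0375] ball [0.4913 0.1242 0.046 ] pin [327.92462312 233.26130653]
S chalk [ 0.4803 -0.003   0.066 ] mush [ 0.4912 -0.0033  0.0375] ball [0.4944 0.1224 0.046 ] pin [204.12468193 210.4605598 ]
```

View pics/f_s.png

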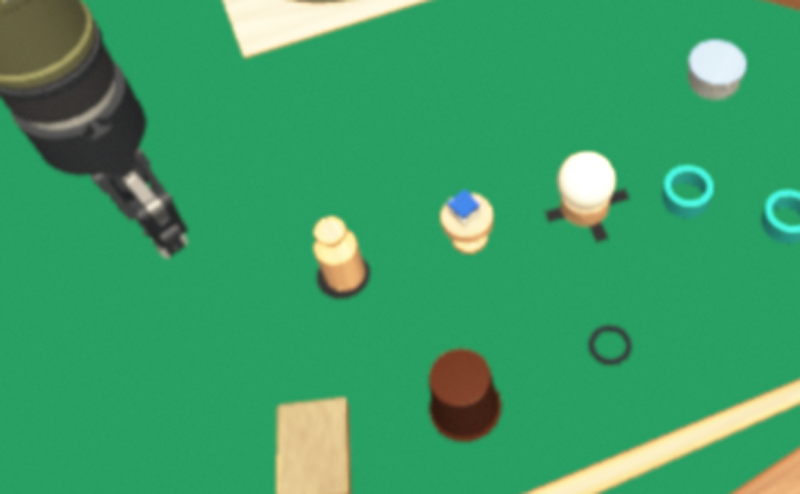

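View pics/f_t.png

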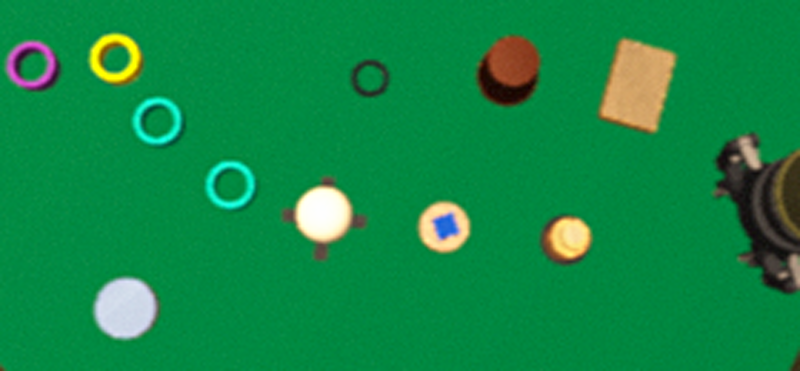

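Picture: both views show all five pieces in place. In the top crop they are the ball on the ring (323,214), the chalk on the mushroom (445,227) and the pin on the spot (567,239). The bystanders are untouched and the arm is clear.

```bash
python3 -c "
from rig import bot
print(bot.hand_in())"
```

```text
the job is handed in; nothing more can be done
None
```

I set up all five pieces and handed the job in at about 32 s of robot time. No verdict was reported. The tin, card box, dice cup and coloured rings look untouched.

| Piece | Measured result | Limit |
|---|---|---|
| Pin to spot | about 2 mm off, upright | 12 mm |
| Ring to cross | about 3 mm off, flat | 12 mm |
| Mushroom to halfway point | about 3 mm off | 15 mm |
| Ball to ring axis | about 1–3 mm off | 8 mm |
| Chalk to mushroom centre | about 1–2 mm off, blue face up | 10 mm |

- **Disagreement between views:** in the last check the scene camera put the mushroom about 12 mm farther in x than the top view, (0.491, -0.003) against (0.479, -0.001). Before the chalk was placed the two views were only 5 mm apart. I put this down to the chalk hiding part of the cap and to the visible foot. I trusted the top view, which matches the release pose of (0.480, -0.003).
- **Chalk contact:** the chalk touched down on the peg with about 13 N, and I backed off slightly before releasing. The pieces still stood in the final pictures.

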